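Strip an opened battery pack at the repair bench

ROBOT

A 6-joint arm with a two-finger parallel gripper is mounted at the origin on the work surface. World frame = base frame: x ahead of the robot, y to its left, z up, the work surface at z = 0. Lengths are in m, angles in rad, forces in N, time in s.
With the tool pointing down it reaches from about 0.225 to 0.875 m from the base axis. Payload 3.4 kg.
Tool frame: the origin (TCP) lies at the very end of the fingers, on their centre line; the grasp point (between the pads) lies behind it (manip.grasp_offset is the z of the grasp point in the tool frame, in m); z points along the fingers, y is the line along which they close (so a half turn about z gives the same grasp; the last joint's range is limited). The gripper opens to 85 mm and grips with 20 to 120 N. Pads are 22 mm wide; open, the fingers measure 114 mm over their backs; the gripper's body (76 mm by 85 mm) begins 54 mm behind the grasp point. The pads swing forward as they close: fully open they stand 13 mm farther back than shut.
Start: joints at [1.214, 0.276, 1.505, -0, 1.361, -0.121], TCP at [0.134, 0.559, 0.231] pointing down, gripper open.
Joint ranges: [-2.89, 2.89], [-0.75, 2.08], [0.22, 2.7], [-1.18, 4.32], [0.11, 2.71], [-2.7, 2.7]. Speed limits (rad/s): [2.57, 2.57, 3.14, 3.14, 3.14, 3.14].

INTERFACE

Orientations are given as a unit quaternion [w, x, y, z].
In Python, from rig import manip gives the robot as it stands.
- The arm moves only by the shell command python3 -m pendant 'ROWS' [FORCE]. ROWS is JSON, a list of rows, each an object of numbers: "dx", "dy", "dz": the shift along the tool's x, y, z in m; "rx", "ry", "rz": the turn, a rotation vector about the tool's x, y, z in degrees; "hand": the finger opening in m, from 0 to 0.0854. In form: [{"dx": .., "dy": .., "dz": .., "rx": .., "ry": .., "rz": .., "hand": ..}, ...]. A call has 1 to 12 rows; each row shifts and turns the commanded pose from where the row before left it, along the tool's axes as they then stand; what a row does not reach is not made up. A row lasts 1/12 s, in which the tool goes at most 41.7 mm and 7.16 degrees, less where a joint would pass 70% of its speed; a pose out of reach is approached as far as the arm can. A call is refused whole if a number of a shift passes 0.0417 or a number of a turn 7.16, either way. A call with a gripper value outside its range is refused whole. The fingers move at their own pace and stop on an object; FORCE is the grip in N (left out, the last holds). Time passes only in rows, so rows that do not move let the fingers close. It gives the time, the measured TCP pose, the force, the opening and the grip force at its end, in the units of the state.
- manip.get_state(): the state, without advancing time (a new reading comes with each control period).
- manip.get_image(name): name is "scene" or "top"; returns a dict with "frame" (384x512x3 uint8, red, green, blue), "fx", "fy", "cx", "cy" (pixels), "distortion" ([k1, k2, p1, p2, k3] as OpenCV has them; the pictures are not rectified), "position" and "attitude" of the camera in the world. Camera axes: x right, y up, looking along -z (the intrinsics and any distortion apply to the point x, -y, -z); pixel columns grow to the right and rows downward; lengths in m; the calibration is good to about 2 mm. A picture is of the moment at which its call begins. There is no depth.
- manip.sign_off(): hands the job in; it is judged then, once.
The state is a dict: "clock": time; "qpos": joint angles; "qd": joint speeds; "effort": joint torques, N m; "position": TCP position; "ee_rot": TCP orientation; "contact_force": force on the tool from outside, world axes, zero at the start; "moment": the same for the moment, N m; "width": finger opening in m; "gripper_force": force on a finger pad.
Only numpy, scipy, OpenCV 4.12 (cv2) and the standard library are available. Lean on these libraries where they do the work, as an engineer would, in place of code of your own. Each camera call takes 0.05 s, during which the arm holds its last target. There are 200 camera calls.

TASK

Strip the opened battery pack on the mat from the top down: put the heat sink in the middle of the large round steel dish, lay the control board on the ledges of the board holder between its jaws, set the cell sled down in the bay of the charger, and last lay the bare chassis in the middle of the felt pad, square with it. Set every part down gently and the right way up, without dropping it, and leave the green cell block and the amber jar where they stand.

Things in the scene. Friction and masses are not known exactly. Their poses are not given: they have to be found in the camera images.
- heat_sink: Topmost part of the stack: finned bare-aluminium heat sink, 28 (x) x 24 (y) x 14 mm high, fins along x, about 20 g. Origin: centre of its underside; z up. Lies loose on the flat top of the control board (underside about 35 mm above the mat). Grip it across its 24 mm (y).
- control_board: Second part: green circuit board in a white plastic frame, a flat block 50 (x) x 32 (y) x 10 mm high, small display at its -x end, about 35 g. Origin: centre of its underside; z up. Lies loose on the straps of the cell sled (underside about 25 mm above the mat). Grip the frame across its 32 mm (y).
- cell_sled: Third part: black plastic sled with two cylindrical cells, 77 (x) x 41 (y) mm, side walls 19 mm high, 8 mm straps across it at x = +-18 mm (tops 22 mm high), about 110 g. Origin: centre of its underside; z up. Stands loose on the chassis floor. Grip the side walls across 41 mm (y) at x = 0; the chassis' lips cover their lowest 7 mm.
- chassis: Bottom of the stack: bare-aluminium chassis, 106 (x) x 60 (y) mm: floor 3 mm thick, side lips 10 mm high at y = +-30 mm, end walls 22 mm high at x = +-53 mm, about 140 g. Origin: centre of its underside; z up. Lies loose on the blue mat (mat top at z = 3 mm). Grip the lips across 60 mm (y) at x = 0, fingertips just above the surface below.
- dish: Shallow round steel dish, fixed, 110 mm across the rim, 10 mm high; flat floor 95 mm across, 2.5 mm above its underside. Origin: centre of its underside. (The small 56 mm dish with screws is a different one.) Place of the heat sink.
- board_holder: Dark metal board holder, fixed: two jaws on a bar along x, brass knob at +x. Each jaw: flat ledge (|x| 13 to 31 mm, 50 mm wide in y, 14 mm above the underside) and a lip outside it (inner face |x| = 31 mm, 20 mm high). Origin: centre of underside, midway between jaws. Place of the board: on both ledges between the lips, its 50 mm along x (6 mm play each end).
- charger: Grey battery charger, fixed, 122 (x) x 66 (y) mm. Open bay 90 (x) x 54 (y) mm, flat dark floor 12 mm above the underside; side lips 18 mm high, end wall at -x 20 mm, head at +x 30 mm with dark display (all from the underside). Origin: underside, below the bay's centre. Place of the sled: on the bay floor, its 77 mm along x (6 mm play all round).
- felt_pad: Flat wooden board faced with grey felt, fixed, 130 (x) x 84 (y) mm, top 8 mm above its underside, no rim. Origin: centre of its underside. Place of the bare chassis: in the middle, its 106 mm along the pad's 130 mm (x).
- cell_block: Bystander: green plastic storage block with eight round holes, 46 x 100 x 42 mm, two cells standing out of it by 14 mm, loose at the far edge of the mat, to be left where it is. Origin: centre of its underside.
- flux_jar: Bystander: small round amber glass jar with black lid, 38 mm diameter, 42 mm high, loose, standing among the targets, to be left where it is. Origin: centre of its underside.
Not all that is in view belongs to the job. There is more than one size of the chassis; the job needs the largest. There is more than one size of the control_board; the one meant has the size given above.

How it is judged:
On the way, in this order (a step that is already met when the one before it is completed fails the run):
1. the heat sink lies in the middle of the round steel dish (horizontal distance between heat_sink and dish below 0.015 m and z of heat_sink in the frame of dish below 0.006 m and angle between heat_sink's own z axis and vertical below 0.1 rad and linear speed of heat_sink below 0.05 m/s), for 0.2 s.
2. the control board lies in the board holder (x of control_board in the frame of board_holder between -0.008 and 0.008 m and y of control_board in the frame of board_holder between -0.01 and 0.01 m and z of control_board in the frame of board_holder below 0.017 m and angle between control_board's own z axis and vertical below 0.1 rad and angle between the x axis of control_board and the x axis of board_holder, either way round below 0.2 rad and linear speed of control_board below 0.05 m/s), for 0.2 s.
3. the cell sled stands in the bay of the charger (x of cell_sled in the frame of charger between -0.009 and 0.009 m and y of cell_sled in the frame of charger between -0.009 and 0.009 m and z of cell_sled in the frame of charger below 0.015 m and angle between cell_sled's own z axis and vertical below 0.1 rad and angle between the x axis of cell_sled and the x axis of charger, either way round below 0.2 rad and linear speed of cell_sled below 0.05 m/s), for 0.2 s.
4. the bare chassis lies square in the middle of the felt pad (x of chassis in the frame of felt_pad between -0.013 and 0.013 m and y of chassis in the frame of felt_pad between -0.012 and 0.012 m and z of chassis in the frame of felt_pad below 0.011 m and angle between chassis's own z axis and vertical below 0.1 rad and angle between the x axis of chassis and the x axis of felt_pad, either way round below 0.2 rad and linear speed of chassis below 0.05 m/s), for 0.2 s.
At the end, for the whole second after the job is handed in: Released, at rest, upright: heat sink in dish within 15 mm of centre; board on both holder ledges within 8 mm along, 10 mm across; sled on charger bay floor within 9 mm each way; chassis flat on felt pad within 13 mm along, 12 mm across; last three in line within 0.2 rad, either way round (horizontal distance between heat_sink and dish below 0.015 m and z of heat_sink in the frame of dish below 0.006 m and angle between each of heat_sink, control_board, cell_sled, chassis's own z axis and vertical below 0.1 rad and x of control_board in the frame of board_holder between -0.008 and 0.008 m and y of control_board in the frame of board_holder between -0.01 and 0.01 m and z of control_board in the frame of board_holder below 0.017 m and angle between the x axis of control_board and the x axis of board_holder, either way round below 0.2 rad and x of cell_sled in the frame of charger between -0.009 and 0.009 m and y of cell_sled in the frame of charger between -0.009 and 0.009 m and z of cell_sled in the frame of charger below 0.015 m and angle between the x axis of cell_sled and the x axis of charger, either way round below 0.2 rad and x of chassis in the frame of felt_pad between -0.013 and 0.013 m and y of chassis in the frame of felt_pad between -0.012 and 0.012 m and z of chassis in the frame of felt_pad below 0.011 m and angle between the x axis of chassis and the x axis of felt_pad, either way round below 0.2 rad and linear speed of each of heat_sink, control_board, cell_sled, chassis below 0.02 m/s); the robot touches nothing.
It fails at once if a part is dropped: out of the fingers it falls faster than 0.6 m/s (about 18 mm of fall) ((contact force between the fingers and heat_sink below 0.05 N and linear speed of heat_sink above 0.6 m/s) or (contact force between the fingers and control_board below 0.05 N and linear speed of control_board above 0.6 m/s) or (contact force between the fingers and cell_sled below 0.05 N and linear speed of cell_sled above 0.6 m/s) or (contact force between the fingers and chassis below 0.05 N and linear speed of chassis above 0.6 m/s)).
It fails at once if the green cell block is moved by more than 15 mm or tipped (distance of cell_block from where it was at the start of the episode above 0.015 m or angle between cell_block's own z axis and vertical above 0.3 rad).
It fails at once if the flux jar is moved by more than 15 mm or tipped (distance of flux_jar from where it was at the start of the episode above 0.015 m or angle between flux_jar's own z axis and vertical above 0.3 rad).
It also fails if it takes over 128 s, if anything falls off the work surface, if the arm or the gripper's body presses on something with over 40 N, if the wrist force passes 120 N, or if a joint passes its speed limit or range.

## Working session

There is one attempt and no reset: what is moved stays moved. The work goes in short steps, Python scripts to look and compute and a shell command to move; the robot and the scene stay as the last step left them, time stands still between calls to the robot, and variables do not carry over. Pictures are saved under pics/ and viewed, at most 14 in all, crops included, and the job is handed in when it is done.

```bash
ls; mkdir -p pics
python3 - <<'E'
from rig import manip
import cv2
s=manip.get_state(); print(s, manip.grasp_offset)
for n in("scene","top"):
    im=manip.get_image(n); print(n,{k:v for k,v in im.items() if k!="frame"})
    cv2.imwrite(f"pics/{n}0.png",im["frame"][:,:,::-1])
E
```

```text
pics
{'clock': 0.0, 'qpos': array([ 1.21400659e+00,  2.76591028e-01,  1.50614616e+00, -1.32956553e-05,
        1.36068501e+00, -1.21033022e-01]), 'qd': array([-8.44302617e-04,  6.33219321e-05, -3.54716838e-04,  3.55483243e-04,
        8.19711524e-04,  8.91535170e-04]), 'effort': array([-3.08517365e-04, -4.16777050e+01, -2.45797223e+01, -1.36876946e-05,
        1.12489332e-02,  6.88169266e-06]), 'position': array([0.1341494 , 0.55858637, 0.23043678]), 'ee_rot': array([-2.10161212e-04,  1.17604125e-01,  9.93060136e-01, -8.90329911e-04]), 'contact_force': array([-0.19655505, -0.35600593, -0.16033258]), 'moment': array([-0.04816681,  0.00060371, -0.06150187]), 'gripper_force': 0.0, 'width': 0.08554245949408323} -0.0187
scene {'fx': 432.9621977269979, 'fy': 432.9621977269979, 'cx': 253.2282793549626, 'cy': 192.88617489284488, 'distortion': array([-0.01084043,  0.        ,  0.        ,  0.        ,  0.        ]), 'position': array([1.50775725, 0.35268118, 0.74862136]), 'attitude': array([0.52108412, 0.27990172, 0.38648859, 0.70763899])}
top {'fx': 349.7726406852497, 'fy': 349.7726406852497, 'cx': 255.52352049206218, 'cy': 195.1815706613029, 'distortion': array([0.0338326, 0.       , 0.       , 0.       , 0.       ]), 'position': array([0.4156668 , 0.04245508, 1.05406704]), 'attitude': array([ 0.70870552,  0.03514634, -0.02250177, -0.70426904])}
```

View pics/top0.png

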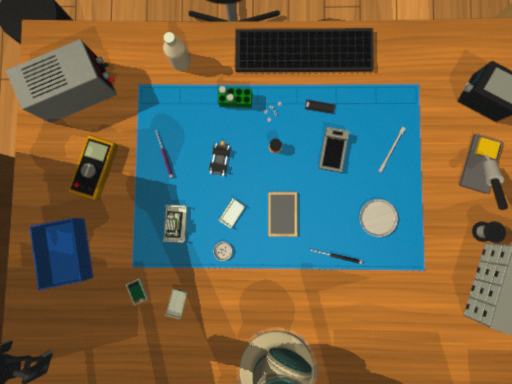

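View pics/scene0.png

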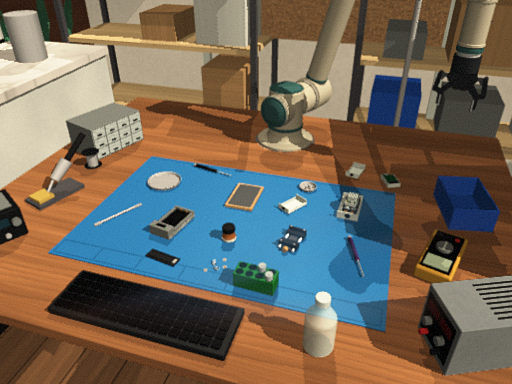

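The top view has the stack at about (176,223), with the heat sink on it. The dish is at (379,218), the holder at (220,158), the charger at (335,149), the felt pad at (283,214), the jar at (275,146) and the green block at (236,97).

Look-alikes:
- **Chassis or stack:** the white tray at (232,213), and the white and green parts at (176,304) and (137,292).
- **Dish:** the small screw dish at (223,251).

By the description I choose the stack at (176,223) and check it in a close crop.

Run:
```python
import cv2,numpy as np
t=cv2.imread("pics/top0.png"); s=cv2.imread("pics/scene0.png")
up=lambda a,w,h:cv2.resize(a,(w,h),interpolation=cv2.INTER_CUBIC)
a=up(t[190:260,150:250],800,560); cv2.imwrite("pics/cropA.png",a)
# mosaic: holder, charger, scene stack, scene pad area
m=np.vstack([np.hstack([up(t[130:190,190:250],300,300),up(t[115:185,300:370],300,300)]),np.hstack([up(s[180:230,320:380],300,250),up(s[170:230,215:287],300,250)])])
cv2.imwrite("pics/cropB.png",m)
```

```text
(no output)
```

View pics/cropA.png

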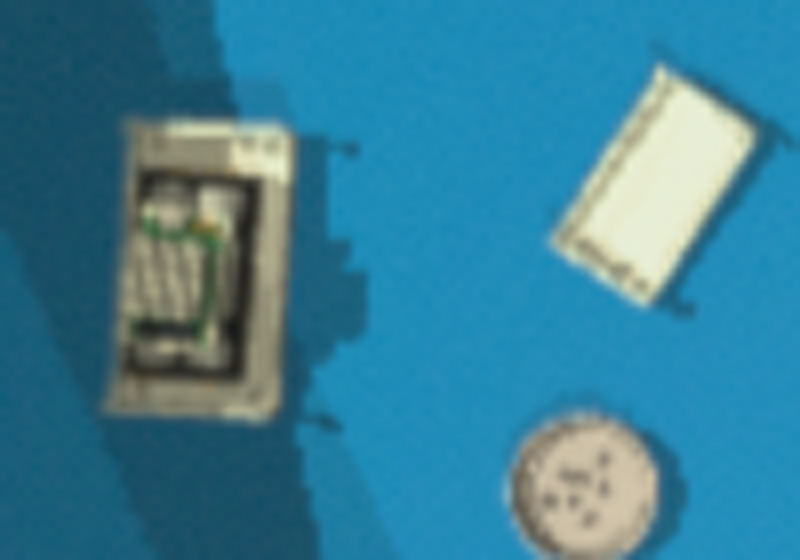

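View pics/cropB.png

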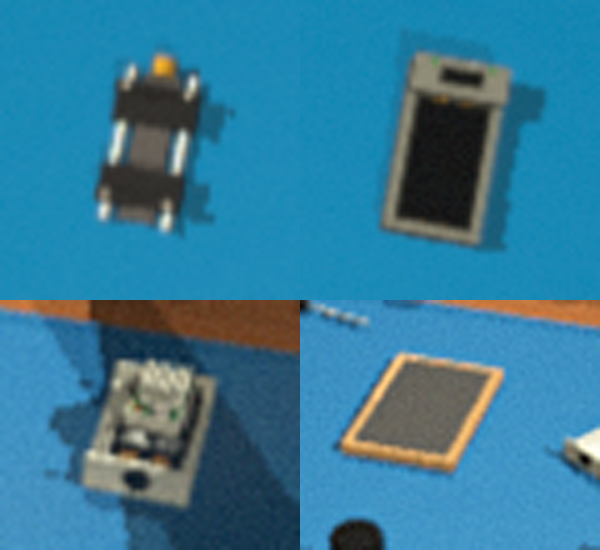

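The crop shows a finned sink on the green board, in the black sled, in a chassis of about 21 x 36 px, which is roughly 62 x 107 mm. That makes it the largest stack. The white tray at (232,213) is smaller. The holder has its knob up (+x), and the charger has its head up. Next I measure.

```bash
cat > h.py <<'E'
import cv2,numpy as np
from scipy.spatial.transform import Rotation as R
from rig import manip
def shot(n):
    im=manip.get_image(n); return im, im["frame"][:,:,::-1].copy()
def ray(im,px):
    K=np.array([[im["fx"],0,im["cx"]],[0,im["fy"],im["cy"]],[0,0,1]])
    p=cv2.undistortPoints(np.float64(px).reshape(-1,1,2),K,im["distortion"])[:,0]
    d=np.c_[p[:,0],-p[:,1],-np.ones(len(p))]
    w,x,y,z=im["attitude"]
    return im["position"],R.from_quat([x,y,z,w]).apply(d)
def plane(im,px,z):
    o,d=ray(im,px); return (o+d*((z-o[2])/d[:,2])[:,None])[:,:2]
def rect(p):
    """centre, (long,short), angle deg of long side in world"""
    c,(a,b),_=r=cv2.minAreaRect(np.float32(p)*1000); q=cv2.boxPoints(r)
    e=q[1]-q[0]; f=q[2]-q[1]
    if np.hypot(*f)>np.hypot(*e): e,f=f,e
    return np.round(c,1),np.round([np.hypot(*e),np.hypot(*f)],1),round(np.degrees(np.arctan2(e[1],e[0]))%180,1)
def mask(f):
    h=cv2.cvtColor(f,cv2.COLOR_BGR2HSV)
    return np.uint8(~((h[...,0]>88)&(h[...,0]<115)&(h[...,1]>110)))*255
def blob(m,x,y):
    cs,_=cv2.findContours(m,cv2.RETR_EXTERNAL,cv2.CHAIN_APPROX_NONE)
    return max(cs,key=lambda c:(cv2.pointPolygonTest(c,(float(x),float(y)),True)))[:,0]
E
python3 - <<'E'
from h import *
im,f=shot("top"); m=mask(f); cv2.imwrite("pics/mask.png",m)
for n,(x,y),zs in [("stack",(176,223),(.003,.013,.025)),("pad",(283,214),(.003,.011)),("charger",(335,149),(.003,.021,.033)),("holder",(220,158),(.003,.017,.023)),("dish",(379,218),(.003,.013)),("block",(236,97),(.003,.045,)),("jar",(275,146),(.003,.045)),("smalltray",(232,213),(.003,.02)),]:
    c=blob(m,x,y)
    for z in zs: print(n,z,*rect(plane(im,c,z)),len(c))
im,f=shot("scene"); m=mask(f)
for n,(x,y),z in [("pad",(245,196),.011),("dish",(165,181),.013)]:
    c=blob(m,x,y); print("scene",n,z,*rect(plane(im,c,z)),len(c))
E
```

```text
stack 0.003 [537.9  73.2] [1570.6 1154.3] 90.3 1788
stack 0.013 [536.7  72.9] [1555.6 1143.3] 90.3 1788
stack 0.025 [535.3  72.6] [1537.7 1130.2] 90.3 1788
pad 0.003 [537.9  73.2] [1570.6 1154.3] 90.3 1788
pad 0.011 [537.  73.] [1558.6 1145.5] 90.3 1788
charger 0.003 [537.9  73.2] [1570.6 1154.3] 90.3 1788
charger 0.021 [535.8  72.7] [1543.7 1134.6] 90.3 1788
charger 0.033 [534.4  72.3] [1525.8 1121.4] 90.3 1788
holder 0.003 [537.9  73.2] [1570.6 1154.3] 90.3 1788
holder 0.017 [536.3  72.8] [1549.7 1139. ] 90.3 1788
holder 0.023 [535.6  72.6] [1540.7 1132.4] 90.3 1788
dish 0.003 [537.9  73.2] [1570.6 1154.3] 90.3 1788
dish 0.013 [536.7  72.9] [1555.6 1143.3] 90.3 1788
block 0.003 [537.9  73.2] [1570.6 1154.3] 90.3 1788
block 0.045 [533.   71.9] [1507.8 1108.2] 90.3 1788
jar 0.003 [537.9  73.2] [1570.6 1154.3] 90.3 1788
jar 0.045 [533.   71.9] [1507.8 1108.2] 90.3 1788
smalltray 0.003 [537.9  73.2] [1570.6 1154.3] 90.3 1788
smalltray 0.02 [535.9  72.7] [1545.2 1135.7] 90.3 1788
scene pad 0.011 [-937.4 -555.7] [5198.  4267.3] 105.0 1804
scene dish 0.013 [-930.8 -553.2] [5183.9 4255.8] 105.0 1804
```

View pics/mask.png

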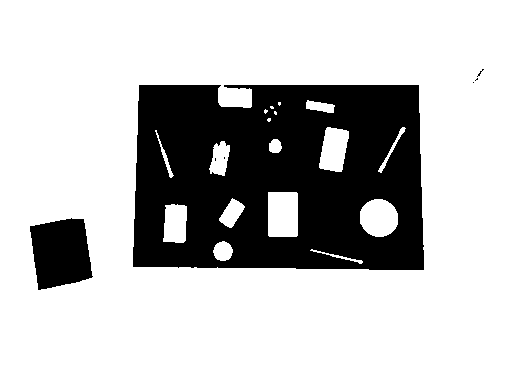

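The mask is clean, with one blob per object. The blob finder picked up the table's outer contour instead, so I'm switching to connected components.

```bash
cat >> h.py <<'E'
def blob(m,x,y):
    _,l=cv2.connectedComponents(m); k=np.uint8(l==l[y,x])*255
    k=cv2.resize(k,None,fx=1,fy=1)
    return cv2.findContours(k,cv2.RETR_EXTERNAL,cv2.CHAIN_APPROX_NONE)[0][0][:,0]
E
python3 - <<'E'
from h import *
im,f=shot("top"); m=mask(f)
for n,(x,y),zs in [("stack",(176,223),(.003,.013,.025)),("pad",(283,214),(.003,.011)),("charger",(335,149),(.003,.021,.033)),("holder",(220,158),(.003,.017,.023)),("dish",(379,218),(.003,.013)),("block",(236,97),(.003,.045,)),("jar",(275,146),(.003,.045)),("smalltray",(232,213),(.003,.02)),]:
    c=blob(m,x,y)
    for z in zs: print(n,z,*rect(plane(im,c,z)),len(c))
im2,f2=shot("scene"); m2=mask(f2)
for n,(x,y),z in [("pad",(245,196),.011),("dish",(165,181),.013)]:
    c=blob(m2,x,y); print("scene",n,z,*rect(plane(im2,c,z)),len(c))
up=lambda a,k:cv2.resize(a,None,fx=k,fy=k,interpolation=cv2.INTER_CUBIC)
cv2.imwrite("pics/sc_stack.png",up(f2[182:228,325:375],12))
cv2.imwrite("pics/top_stack.png",up(f[198:248,156:196],12))
cv2.imwrite("pics/hc.png",np.hstack([up(f[135:180,200:240],10),up(f[120:175,315:355],10)[:450]]))
E
```

```text
stack 0.003 [416.6 303. ] [113.4  66.1] 178.2 113
stack 0.013 [416.6 300.5] [112.3  65.5] 178.2 113
stack 0.025 [416.6 297.5] [111.   64.7] 178.2 113
pad 0.003 [445.7 -19.9] [131.9  87.2] 0.2 143
pad 0.011 [445.5 -19.4] [130.9  86.5] 0.2 143
charger 0.003 [ 643.  -174.3] [131.   72.5] 169.2 123
charger 0.021 [ 639.1 -170.5] [128.7  71.3] 169.2 123
charger 0.033 [ 636.5 -168.1] [127.2  70.4] 169.2 123
holder 0.003 [616.4 172.1] [104.3  51. ] 170.2 94
holder 0.017 [613.7 170.4] [102.9  50.3] 170.2 94
holder 0.023 [612.6 169.6] [102.3  50. ] 170.2 94
dish 0.003 [ 437.3 -304. ] [110.2 108.4] 178.9 106
dish 0.013 [ 437.1 -300.7] [109.1 107.3] 178.9 106
block 0.003 [537.9  73.2] [1570.6 1154.3] 90.3 1788
block 0.045 [533.   71.9] [1507.8 1108.2] 90.3 1788
jar 0.003 [653.7   3.3] [40.1 36.5] 0.2 38
jar 0.045 [644.2   4.9] [38.5 35.1] 0.2 38
smalltray 0.003 [447.6 133.5] [81.6 47.6] 148.2 67
smalltray 0.02 [447. 132.] [80.3 46.9] 148.2 67
scene pad 0.011 [449.  -14.7] [146.   91.8] 0.1 99
scene dish 0.013 [ 440.1 -296.9] [119.4 109.3] 13.7 77
```

View pics/top_stack.png

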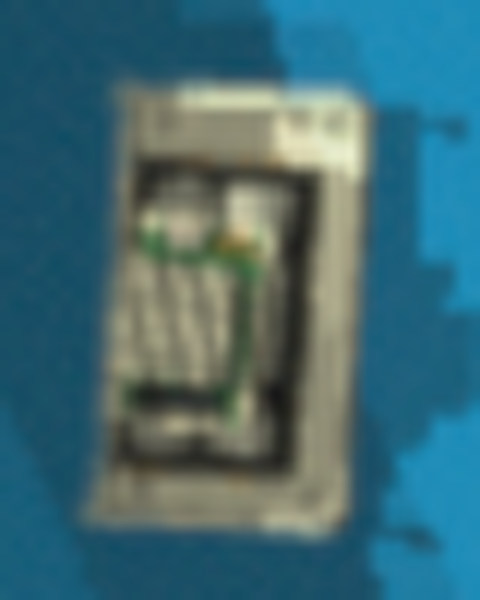

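View pics/sc_stack.png

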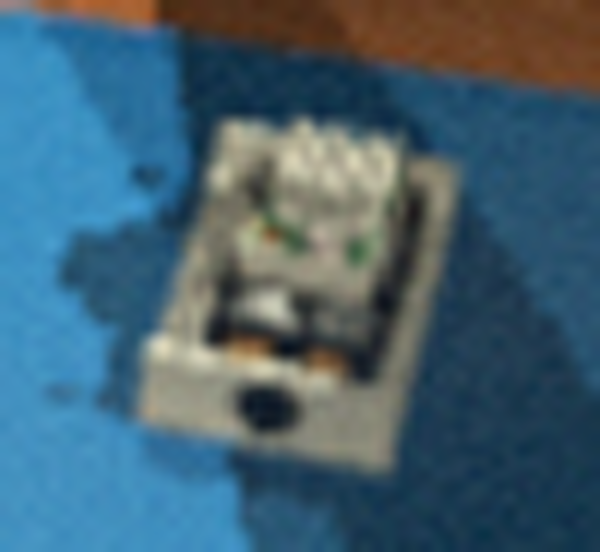

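View pics/hc.png

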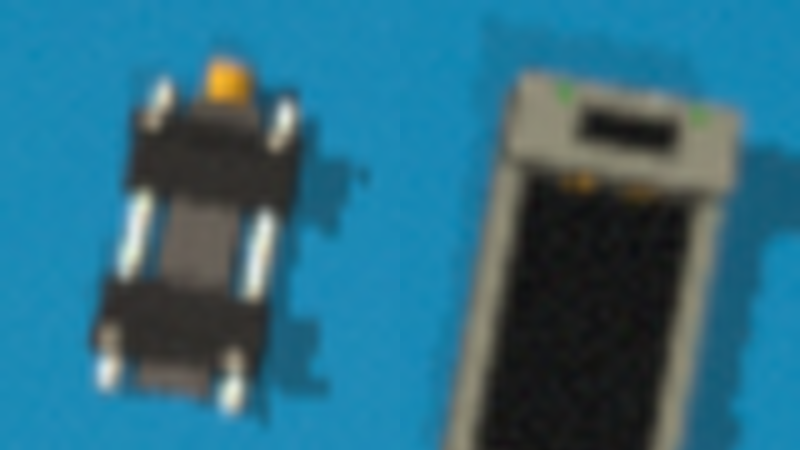

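The stack crops show the chassis corners at top-view crop (122,85), (365,98), (340,535) and (90,522), the sink's top face around (180,320), and the dark display bar at the board's lower (-x) end. In the holder crop the jaws are at (215,165) and (185,315). Next I compute positions from these corners.

Run:
```python
from h import *
im,f=shot("top"); im2,f2=shot("scene")
def C(o,k,*p): return (np.array(p,float)+.5)/k-.5+np.array(o)
def rep(n,p):
    p=p*1000; print(n,"ctr",p.mean(0).round(1),"sides",[round(float(np.hypot(*(p[i]-p[i-3]))),1) for i in range(4)],"ang",[round(float(np.degrees(np.arctan2(*(p[a]-p[b])[::-1]))),1) for a,b in((0,3),(1,2))])
t=(156,198); s=(325,182)
rep("chassis top",plane(im,C(t,12,(122,85),(365,98),(340,535),(90,522)),.025))
rep("chassis scn",plane(im2,C(s,12,(145,340),(222,122),(460,160),(397,382)),.025)[[0,1,2,3]])
rep("sink top",plane(im,C(t,12,(143,258),(240,270),(222,388),(118,372)),.052))
rep("sink scn",plane(im2,C(s,12,(270,180),(290,125),(400,135),(385,195)),.052))
h=(200,135)
rep("holder",plane(im,C(h,10,(132,108),(300,130),(268,353),(97,328)),.023))
rep("holder in",plane(im,C(h,10,(135,190),(290,210),(280,298),(105,278)),.017))
# dark bay
g=f.max(2); x0,y0=315,120; sub=cv2.resize(g[120:175,315:355],None,fx=8,fy=8,interpolation=cv2.INTER_CUBIC)
m=np.uint8(sub<75)*255; m=cv2.morphologyEx(m,cv2.MORPH_OPEN,np.ones((25,25)))
_,l,st,ce=cv2.connectedComponentsWithStats(m); k=1+st[1:,4].argmax()
c=cv2.findContours(np.uint8(l==k),0,cv2.CHAIN_APPROX_NONE)[0][0][:,0]
for z in(.015,.021): print("bay",*rect(plane(im,C((315,120),8,*c),z)))
# holder dark jaws
sub=cv2.resize(g[135:180,200:240],None,fx=8,fy=8,interpolation=cv2.INTER_CUBIC)
m=np.uint8(sub<62)*255; m=cv2.morphologyEx(m,cv2.MORPH_OPEN,np.ones((9,9)))
_,l,st,ce=cv2.connectedComponentsWithStats(m)
for k in np.argsort(-st[1:,4])[:2]+1:
    c=cv2.findContours(np.uint8(l==k),0,cv2.CHAIN_APPROX_NONE)[0][0][:,0]; print("jaw",*rect(plane(im,C((200,135),8,*c),.02)))
```

```text
chassis top ctr [415.5 298.3] sides [60.0, 106.7, 61.1, 106.8] ang [-2.5, -1.9]
chassis scn ctr [410.9 303.4] sides [102.7, 60.0, 102.2, 59.8] ang [-89.9, -90.3]
sink top ctr [412.4 303.1] sides [23.4, 28.3, 25.2, 27.6] ang [-10.8, -7.2]
sink scn ctr [410.8 307.5] sides [26.2, 26.6, 28.0, 27.4] ang [-87.0, -82.9]
holder ctr [612.2 169.7] sides [50.9, 67.9, 51.7, 67.2] ang [-8.0, -7.4]
holder in ctr [609.  169.4] sides [47.1, 26.9, 53.0, 28.1] ang [-17.8, -5.7]
bay [ 631.2 -169.6] [90.3 52.2] 169.5
bay [ 629.9 -168.4] [89.8 51.9] 169.5
jaw [632.9 165.2] [48.6 24.7] 80.6
jaw [584.6 174.1] [48.2 23.7] 86.0
```

Every measured size agrees with the given ones. The plan uses these targets, in mm:

| Part | Centre | Angle |
|---|---|---|
| Sink | (412, 303) | – |
| Chassis | (415, 300) | -2° |
| Dish | (437, -301) | – |
| Holder | (610.5, 169.6) | -9° |
| Charger | (630.5, -169) | -10.5° |
| Pad | (445.5, -19.4) | 0° |

Next is a helper that works out how far to go.

```bash
cat > go.py <<'E'
import sys,numpy as np
from rig import manip
from scipy.spatial.transform import Rotation as R
# usage: go.py x y z(mm) partangle(deg): turn first, then shift in the turned tool frame
x,y,z,a=map(float,sys.argv[1:5]); s=manip.get_state(); w,i,j,k=s["ee_rot"]; M=R.from_quat([i,j,k,w]).as_matrix()
th=np.degrees(np.arctan2(M[1,1],M[0,1])); rz=-((a+90-th+90)%180-90)
N=R.from_euler('z',-rz,degrees=True).as_matrix()@M
d=N.T@(np.array([x,y,z])-s["position"]*1000)
print("rz %.1f  dx %.1f dy %.1f dz %.1f"%(rz,*d),"now",(s["position"]*1000).round(1),"yang %.1f"%th,"tilt",M[:2,2].round(3),"q6 %.2f t %.1f w %.4f F %.1f"%(s["qpos"][5],s["clock"],s["width"],s["gripper_force"]),s["contact_force"].round(1))
E
python3 go.py 412 303 100 -3
```

```text
rz -10.5  dx -290.7 dy -241.2 dz 131.2 now [134.3 559.1 231.2] yang 76.5 tilt [-0. -0.] q6 -0.12 t 0.4 w 0.0856 F 0.0 [-0.5 -0.6 -0.2]
```

```bash
python3 -m pendant '[{"rz":-5.25,"hand":0.045},{"rz":-5.25},{"dx":-0.029,"dy":-0.024,"dz":0.013},{"dx":-0.029,"dy":-0.024,"dz":0.013},{"dx":-0.029,"dy":-0.024,"dz":0.013},{"dx":-0.029,"dy":-0.024,"dz":0.013},{"dx":-0.029,"dy":-0.024,"dz":0.013},{"dx":-0.029,"dy":-0.024,"dz":0.013},{"dx":-0.029,"dy":-0.024,"dz":0.013},{"dx":-0.029,"dy":-0.024,"dz":0.013},{"dx":-0.029,"dy":-0.024,"dz":0.013},{"dx":-0.029,"dy":-0.025,"dz":0.013}]' 25; python3 -m pendant '[{},{}]'; python3 go.py 412 303 41 -3
python3 - <<'E'
from h import *
a,f=shot("top");b,g=shot("scene")
cv2.imwrite("pics/p1.png",np.hstack([cv2.resize(f[180:260,130:210],(400,400),interpolation=2),cv2.resize(g[150:230,310:390],(400,400),interpolation=2)]))
E
```

```text
rz -10.5  dx -290.7 dy -241.2 dz 190.2 now [134.3 559.1 231.2] yang 76.5 tilt [-0. -0.] q6 -0.12 t 0.4 w 0.0856 F 0.0 [-0.5 -0.6 -0.2]invalid input
invalid input
```

View pics/p1.png

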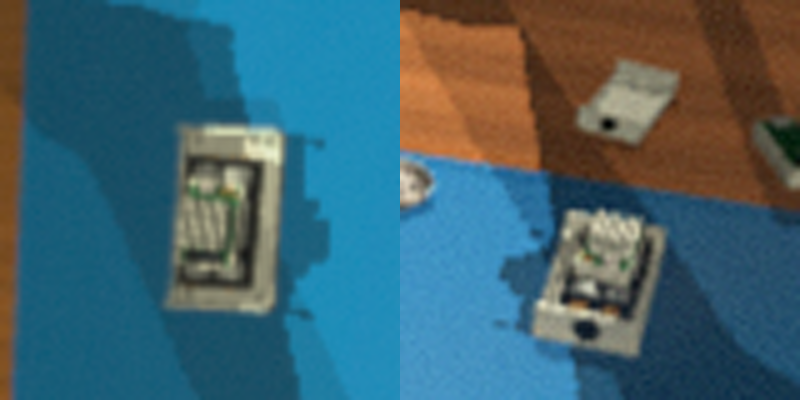

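That picture shows nothing new, because the move was refused as invalid. I'll give every key in each row.

```bash
python3 -m pendant '[{"dx":0,"dy":0,"dz":0,"rx":0,"ry":0,"rz":-5.25,"hand":0.045},{"dx":0,"dy":0,"dz":0,"rx":0,"ry":0,"rz":-5.25,"hand":0.045}]' 25;  python3 go.py 412 303 100 -3; python3 -m pendant '[{"dx":-0.029,"dy":-0.024,"dz":0.013,"rx":0,"ry":0,"rz":0,"hand":0.045}]'; python3 -m pendant '[{"dx":-0.029,"dy":-0.024,"dz":0.013,"hand":0.045}]'
```

```text
clock: 0.67
position: [0.1343, 0.5591, 0.2314]
ee_rot: [0.0, 0.024, 1.0, 0.0]
contact_force: [-1.0, -0.1, 0.1]
width: 0.064
gripper_force: 0.0
rz 0.2  dx -290.7 dy -241.3 dz 131.3 now [134.3 559.1 231.4] yang 87.2 tilt [0. 0.] q6 -0.31 t 0.7 w 0.0640 F 0.0 [-1.  -0.1  0.1]
clock: 0.75
position: [0.1596, 0.5389, 0.2204]
ee_rot: [-0.0, 0.022, 1.0, 0.005]
contact_force: [1.9, 0.5, 0.7]
width: 0.0518
gripper_force: 0.0invalid input
```

```bash
python3 -m pendant '[{"dx":-0.029,"dy":-0.024,"dz":0.013,"rx":0,"ry":0,"rz":0,"hand":0.045},{"dx":-0.029,"dy":-0.024,"dz":0.013,"rx":0,"ry":0,"rz":0,"hand":0.045},{"dx":-0.029,"dy":-0.024,"dz":0.013,"rx":0,"ry":0,"rz":0,"hand":0.045},{"dx":-0.029,"dy":-0.024,"dz":0.013,"rx":0,"ry":0,"rz":0,"hand":0.045},{"dx":-0.029,"dy":-0.024,"dz":0.013,"rx":0,"ry":0,"rz":0,"hand":0.045},{"dx":-0.029,"dy":-0.024,"dz":0.013,"rx":0,"ry":0,"rz":0,"hand":0.045},{"dx":-0.029,"dy":-0.024,"dz":0.013,"rx":0,"ry":0,"rz":0,"hand":0.045},{"dx":-0.029,"dy":-0.024,"dz":0.013,"rx":0,"ry":0,"rz":0,"hand":0.045},{"dx":-0.029,"dy":-0.024,"dz":0.013,"rx":0,"ry":0,"rz":0,"hand":0.045},{"dx":0,"dy":0,"dz":0,"rx":0,"ry":0,"rz":0,"hand":0.045},{"dx":0,"dy":0,"dz":0,"rx":0,"ry":0,"rz":0,"hand":0.045}]'; python3 go.py 412 303 41 -3
python3 - <<'E'
from h import *
a,f=shot("top");b,g=shot("scene")
cv2.imwrite("pics/p2.png",np.hstack([cv2.resize(f[180:260,130:210],(400,400),interpolation=2),cv2.resize(g[150:230,310:390],(400,400),interpolation=2)]))
E
```

```text
clock: 1.67
position: [0.4124, 0.3027, 0.1006]
ee_rot: [-0.001, 0.028, 1.0, -0.0]
contact_force: [-0.0, 1.0, 0.2]
width: 0.0449
gripper_force: 0.0
rz -0.3  dx 0.3 dy 0.3 dz 59.6 now [412.4 302.7 100.6] yang 86.7 tilt [-0.001 -0.001] q6 -1.02 t 1.7 w 0.0449 F 0.0 [-0.   1.   0.2]
```

View pics/p2.png

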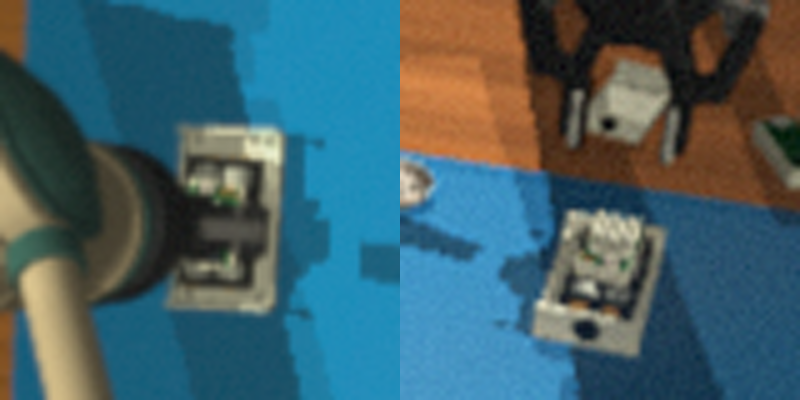

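The picture shows the open fingers above the stack: tips at scene crop (575,140) and (670,155), the sink below them at (615,235). I check the camera offset against the known TCP.

```bash
python3 - <<'E'
from h import *
b,_=shot("scene")
for z in(.100,.106): print(plane(b,[[400/5*0+310+(575-400)/5,150+142/5],[310+(672-400)/5,150+160/5]],z).round(4))
E
python3 -m pendant '[{"dx":0,"dy":0,"dz":0.02,"rx":0,"ry":0,"rz":0,"hand":0.045},{"dx":0,"dy":0,"dz":0.02,"rx":0,"ry":0,"rz":0,"hand":0.045},{"dx":0,"dy":0,"dz":0.01,"rx":0,"ry":0,"rz":0,"hand":0.045},{"dx":0,"dy":0,"dz":0.005,"rx":0,"ry":0,"rz":0,"hand":0.045},{"dx":0,"dy":0,"dz":0.005,"rx":0,"ry":0,"rz":0,"hand":0.045},{"dx":0,"dy":0,"dz":0,"rx":0,"ry":0,"rz":0,"hand":0.045}]'
```

```text
[[0.4056 0.2797]
 [0.4095 0.3352]]
[[0.4158 0.2803]
 [0.4197 0.3353]]
clock: 2.32
position: [0.4108, 0.3047, 0.0411]
ee_rot: [-0.0, 0.026, 1.0, -0.0]
contact_force: [0.3, 0.0, -0.6]
width: 0.0448
gripper_force: 0.0
```

```bash
python3 -m pendant '[{"dx":0,"dy":0,"dz":0,"rx":0,"ry":0,"rz":0,"hand":0.015},{"dx":0,"dy":0,"dz":0,"rx":0,"ry":0,"rz":0,"hand":0.015},{"dx":0,"dy":0,"dz":0,"rx":0,"ry":0,"rz":0,"hand":0.015},{"dx":0,"dy":0,"dz":0,"rx":0,"ry":0,"rz":0,"hand":0.015},{"dx":0,"dy":0,"dz":0,"rx":0,"ry":0,"rz":0,"hand":0.015},{"dx":0,"dy":0,"dz":0,"rx":0,"ry":0,"rz":0,"hand":0.015}]' 30; python3 go.py 437 -301 150 -3
```

```text
clock: 2.82
position: [0.412, 0.3047, 0.0421]
ee_rot: [0.001, 0.026, 1.0, 0.001]
contact_force: [-0.9, 0.3, 6.1]
width: 0.0231
gripper_force: 30.4
rz -0.0  dx -56.8 dy -603.4 dz -108.6 now [412.  304.7  42.1] yang 87.0 tilt [0.002 0.001] q6 -1.02 t 2.8 w 0.0231 F 30.4 [-0.9  0.3  6.1]
```

```bash
python3 -m pendant '[{"dx":0,"dy":0,"dz":-0.004,"rx":0,"ry":0,"rz":0,"hand":0.015},{"dx":0,"dy":0,"dz":-0.015,"rx":0,"ry":0,"rz":0,"hand":0.015},{"dx":0,"dy":0,"dz":-0.03,"rx":0,"ry":0,"rz":0,"hand":0.015},{"dx":0,"dy":0,"dz":-0.03,"rx":0,"ry":0,"rz":0,"hand":0.015},{"dx":-0.004,"dy":-0.02,"dz":-0.02,"rx":0,"ry":0,"rz":0,"hand":0.015},{"dx":-0.004,"dy":-0.04,"dz":0,"rx":0,"ry":0,"rz":0,"hand":0.015},{"dx":-0.004,"dy":-0.04,"dz":0,"rx":0,"ry":0,"rz":0,"hand":0.015},{"dx":-0.004,"dy":-0.04,"dz":0,"rx":0,"ry":0,"rz":0,"hand":0.015},{"dx":-0.004,"dy":-0.04,"dz":0,"rx":0,"ry":0,"rz":0,"hand":0.015},{"dx":-0.004,"dy":-0.04,"dz":0,"rx":0,"ry":0,"rz":0,"hand":0.015},{"dx":-0.004,"dy":-0.04,"dz":0,"rx":0,"ry":0,"rz":0,"hand":0.015},{"dx":-0.004,"dy":-0.04,"dz":0,"rx":0,"ry":0,"rz":0,"hand":0.015}]' 30;python3 -m pendant '[{"dx":-0.004,"dy":-0.04,"dz":0,"rx":0,"ry":0,"rz":0,"hand":0.015},{"dx":-0.004,"dy":-0.04,"dz":0,"rx":0,"ry":0,"rz":0,"hand":0.015},{"dx":-0.004,"dy":-0.04,"dz":0,"rx":0,"ry":0,"rz":0,"hand":0.015},{"dx":-0.004,"dy":-0.04,"dz":0,"rx":0,"ry":0,"rz":0,"hand":0.015},{"dx":-0.004,"dy":-0.04,"dz":0,"rx":0,"ry":0,"rz":0,"hand":0.015},{"dx":-0.004,"dy":-0.04,"dz":0,"rx":0,"ry":0,"rz":0,"hand":0.015},{"dx":0,"dy":-0.04,"dz":0,"rx":0,"ry":0,"rz":0,"hand":0.015},{"dx":0,"dy":-0.02,"dz":0,"rx":0,"ry":0,"rz":0,"hand":0.015},{"dx":0,"dy":0,"dz":0,"rx":0,"ry":0,"rz":0,"hand":0.015}]'; python3 go.py 437 -301 9.5 -3
```

```text
clock: 3.82
position: [0.4268, 0.0011, 0.1404]
ee_rot: [-0.0, 0.026, 1.0, -0.0]
contact_force: [1.0, -0.3, 0.3]
width: 0.0228
gripper_force: 29.8
clock: 4.57
position: [0.4357, -0.3031, 0.1401]
ee_rot: [0.0, 0.028, 1.0, -0.001]
contact_force: [1.1, -0.3, -0.5]
width: 0.0229
gripper_force: 29.8
rz -0.3  dx -1.1 dy 2.5 dz 130.5 now [ 435.7 -303.1  140.1] yang 86.7 tilt [ 0.    -0.003] q6 -2.25 t 4.6 w 0.0229 F 29.8 [ 1.1 -0.3 -0.5]
```

```bash
python3 -m pendant '[{"dx":-0.001,"dy":0.002,"dz":0.03,"rx":0,"ry":0,"rz":0,"hand":0.015},{"dx":0,"dy":0,"dz":0.03,"rx":0,"ry":0,"rz":0,"hand":0.015},{"dx":0,"dy":0,"dz":0.03,"rx":0,"ry":0,"rz":0,"hand":0.015},{"dx":0,"dy":0,"dz":0.02,"rx":0,"ry":0,"rz":0,"hand":0.015},{"dx":0,"dy":0,"dz":0.01,"rx":0,"ry":0,"rz":0,"hand":0.015},{"dx":0,"dy":0,"dz":0.006,"rx":0,"ry":0,"rz":0,"hand":0.015},{"dx":0,"dy":0,"dz":0.002,"rx":0,"ry":0,"rz":0,"hand":0.015},{"dx":0,"dy":0,"dz":0.001,"rx":0,"ry":0,"rz":0,"hand":0.015},{"dx":0,"dy":0,"dz":0,"rx":0,"ry":0,"rz":0,"hand":0.015}]'; python3 go.py 437 -301 9.5 -3
```

```text
clock: 5.32
position: [0.4376, -0.2964, 0.0122]
ee_rot: [0.001, 0.026, 1.0, -0.001]
contact_force: [0.0, 0.7, 0.3]
width: 0.0233
gripper_force: 29.8
rz 0.0  dx 0.4 dy -4.7 dz 2.8 now [ 437.6 -296.4   12.2] yang 87.0 tilt [ 0.002 -0.001] q6 -2.25 t 5.3 w 0.0233 F 29.8 [0.  0.7 0.3]
```

```bash
python3 -m pendant '[{"dx":0,"dy":-0.001,"dz":0.0015,"rx":0,"ry":0,"rz":0,"hand":0.015},{"dx":0,"dy":0,"dz":0,"rx":0,"ry":0,"rz":0,"hand":0.015}]';python3 -m pendant '[{"dx":0,"dy":0,"dz":0.001,"rx":0,"ry":0,"rz":0,"hand":0.015},{"dx":0,"dy":0,"dz":0,"rx":0,"ry":0,"rz":0,"hand":0.015}]';python3 -m pendant '[{"dx":0,"dy":0,"dz":0.001,"rx":0,"ry":0,"rz":0,"hand":0.015},{"dx":0,"dy":0,"dz":0,"rx":0,"ry":0,"rz":0,"hand":0.015}]'
```

```text
clock: 5.48
position: [0.4374, -0.2975, 0.0106]
ee_rot: [0.001, 0.026, 1.0, -0.001]
contact_force: [0.8, -0.5, 0.2]
width: 0.0231
gripper_force: 29.8
clock: 5.65
position: [0.4373, -0.2974, 0.0097]
ee_rot: [0.001, 0.026, 1.0, -0.001]
contact_force: [-0.5, 0.3, 4.1]
width: 0.0232
gripper_force: 30.3
clock: 5.82
position: [0.4373, -0.2974, 0.0096]
ee_rot: [0.001, 0.026, 1.0, -0.001]
contact_force: [-2.2, 2.2, 14.0]
width: 0.023
gripper_force: 31.3
```

Contact is made. I release and lift, then look at the dish and the board numerically.

```bash
python3 -m pendant '[{"dx":0,"dy":0,"dz":-0.001,"rx":0,"ry":0,"rz":0,"hand":0.04},{"dx":0,"dy":0,"dz":0,"rx":0,"ry":0,"rz":0,"hand":0.045},{"dx":0,"dy":0,"dz":0,"rx":0,"ry":0,"rz":0,"hand":0.045},{"dx":0,"dy":0,"dz":0,"rx":0,"ry":0,"rz":0,"hand":0.045},{"dx":0,"dy":0,"dz":-0.02,"rx":0,"ry":0,"rz":0,"hand":0.045},{"dx":0,"dy":0,"dz":-0.04,"rx":0,"ry":0,"rz":0,"hand":0.05},{"dx":0,"dy":0,"dz":-0.04,"rx":0,"ry":0,"rz":0,"hand":0.05},{"dx":0,"dy":0.04,"dz":0,"rx":0,"ry":0,"rz":0,"hand":0.05},{"dx":0,"dy":0.04,"dz":0,"rx":0,"ry":0,"rz":0,"hand":0.05},{"dx":0,"dy":0.04,"dz":0,"rx":0,"ry":0,"rz":0,"hand":0.05},{"dx":0,"dy":0.04,"dz":0,"rx":0,"ry":0,"rz":0,"hand":0.05},{"dx":0,"dy":0.04,"dz":0,"rx":0,"ry":0,"rz":0,"hand":0.05}]'; python3 go.py 415 300 100 -2
python3 - <<'E'
from h import *
a,f=shot("top");b,g=shot("scene")
up=lambda a,k:cv2.resize(a,None,fx=k,fy=k,interpolation=cv2.INTER_CUBIC)
cv2.imwrite("pics/p3.png",np.hstack([up(f[198:248,156:196],10),up(f[193:243,354:404],8)[:400].repeat(1,0) if 0 else cv2.resize(f[193:243,359:399],(400,500),interpolation=2)]))
E
```

```text
clock: 6.82
position: [0.4469, -0.0956, 0.1087]
ee_rot: [0.0, 0.027, 1.0, 0.0]
contact_force: [0.9, -0.4, 0.4]
width: 0.0499
gripper_force: 0.0
rz -1.1  dx 45.7 dy 394.2 dz 8.8 now [446.9 -95.6 108.7] yang 86.9 tilt [0. 0.] q6 -1.88 t 6.8 w 0.0499 F 0.0 [ 0.9 -0.4  0.4]
```

View pics/p3.png

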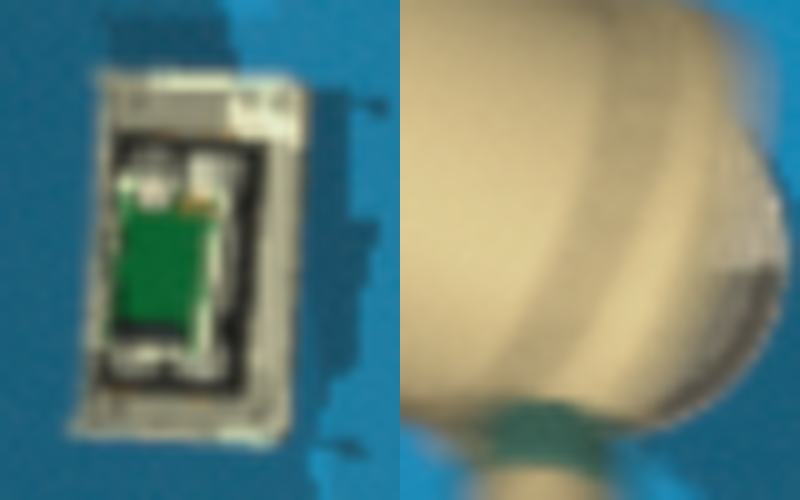

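The crop shows the bare green board with its dark display at the bottom. Its frame runs roughly (118,187), (218,198), (203,352), (105,340) in the 10x crop. The arm hides the dish, so I check that later. Computing the board centre now.

```bash
python3 - <<'E'
from h import *
im,f=shot("top")
p=plane(im,(np.array([(118,187),(218,198),(203,352),(105,340)])+.5)/10-.5+np.array((156,198)),.038)*1000
print(p.round(1),p.mean(0))
h=cv2.cvtColor(f,cv2.COLOR_BGR2HSV)[198:248,156:196]; g=np.uint8((h[...,0]>45)&(h[...,0]<85)&(h[...,1]>110))
g=cv2.resize(g*255,None,fx=8,fy=8)>127
y,x=np.nonzero(g); print(rect(plane(im,(np.c_[x,y]+.5)/8-.5+np.array((156,198)),.038)))
E
python3 go.py 415 300 100 -2
```

```text
[[435.8 316.9]
 [432.8 287.7]
 [388.3 290.9]
 [391.5 319.4]] [412.08679566 303.69866153]
(array([412.3, 304.3]), array([35.4, 26.1], dtype=float32), np.float32(175.3))
rz -0.7  dx 45.4 dy 393.1 dz 8.9 now [446.7 -94.5 108.5] yang 87.3 tilt [-0.001  0.001] q6 -1.88 t 7.0 w 0.0498 F 0.0 [-0.3  0.5  0.1]
```

```bash
python3 go.py 411 303.5 70 -4; python3 -m pendant '[{"dx":0.005,"dy":0.04,"dz":0.002,"rx":0,"ry":0,"rz":0,"hand":0.055},{"dx":0.005,"dy":0.04,"dz":0.002,"rx":0,"ry":0,"rz":0,"hand":0.055},{"dx":0.005,"dy":0.04,"dz":0.002,"rx":0,"ry":0,"rz":0,"hand":0.055},{"dx":0.005,"dy":0.04,"dz":0.002,"rx":0,"ry":0,"rz":0,"hand":0.055},{"dx":0.005,"dy":0.04,"dz":0.002,"rx":0,"ry":0,"rz":0,"hand":0.055},{"dx":0.005,"dy":0.04,"dz":0.002,"rx":0,"ry":0,"rz":0,"hand":0.055},{"dx":0.005,"dy":0.04,"dz":0.002,"rx":0,"ry":0,"rz":0,"hand":0.055},{"dx":0.005,"dy":0.04,"dz":0.002,"rx":0,"ry":0,"rz":0,"hand":0.055},{"dx":0.005,"dy":0.04,"dz":0.002,"rx":0,"ry":0,"rz":0,"hand":0.055},{"dx":0.004,"dy":0.037,"dz":0,"rx":0,"ry":0,"rz":0.5,"hand":0.055},{"dx":0,"dy":0,"dz":0,"rx":0,"ry":0,"rz":0,"hand":0.055}]'; python3 go.py 411 303.5 31 -4
```

```text
rz 1.3  dx 63.3 dy 394.5 dz 38.9 now [446.7 -94.5 108.5] yang 87.3 tilt [-0.001  0.001] q6 -1.88 t 7.0 w 0.0498 F 0.0 [-0.3  0.5  0.1]
clock: 7.88
position: [0.421, 0.3073, 0.0907]
ee_rot: [0.001, 0.029, 1.0, 0.002]
contact_force: [0.5, -0.2, 0.6]
width: 0.0544
gripper_force: 0.0
rz 0.7  dx 9.8 dy -4.8 dz 59.7 now [421.  307.3  90.7] yang 86.7 tilt [0.003 0.004] q6 -1.02 t 7.9 w 0.0544 F 0.0 [ 0.5 -0.2  0.6]
```

```bash
python3 -m pendant '[{"dx":0.01,"dy":-0.002,"dz":0.02,"rx":0,"ry":0,"rz":0.5,"hand":0.055},{"dx":0,"dy":0,"dz":0,"rx":0,"ry":0,"rz":0,"hand":0.055},{"dx":0,"dy":0,"dz":0,"rx":0,"ry":0,"rz":0,"hand":0.055},{"dx":0,"dy":0,"dz":0,"rx":0,"ry":0,"rz":0,"hand":0.055}]'; python3 go.py 411 303.5 31 -4
```

```text
clock: 8.22
position: [0.4103, 0.2996, 0.071]
ee_rot: [0.0, 0.036, 0.999, -0.0]
contact_force: [0.1, -0.7, 0.1]
width: 0.0549
gripper_force: 0.0
rz -0.1  dx -0.4 dy 4.0 dz 40.0 now [410.3 299.6  71. ] yang 85.9 tilt [ 0.001 -0.   ] q6 -1.01 t 8.2 w 0.0549 F 0.0 [ 0.1 -0.7  0.1]
```

```bash
python3 -m pendant '[{"dx":0,"dy":0.004,"dz":0.015,"rx":0,"ry":0,"rz":0,"hand":0.055},{"dx":0,"dy":0,"dz":0.015,"rx":0,"ry":0,"rz":0,"hand":0.055},{"dx":0,"dy":0,"dz":0.007,"rx":0,"ry":0,"rz":0,"hand":0.055},{"dx":0,"dy":0,"dz":0.003,"rx":0,"ry":0,"rz":0,"hand":0.055},{"dx":0,"dy":0,"dz":0,"rx":0,"ry":0,"rz":0,"hand":0.055}]';python3 go.py 411 303.5 31 -4; python3 -m pendant '[{"dx":0,"dy":0,"dz":0,"rx":0,"ry":0,"rz":0,"hand":0.025},{"dx":0,"dy":0,"dz":0,"rx":0,"ry":0,"rz":0,"hand":0.025},{"dx":0,"dy":0,"dz":0,"rx":0,"ry":0,"rz":0,"hand":0.025},{"dx":0,"dy":0,"dz":0,"rx":0,"ry":0,"rz":0,"hand":0.025},{"dx":0,"dy":0,"dz":0,"rx":0,"ry":0,"rz":0,"hand":0.025},{"dx":0,"dy":0,"dz":0,"rx":0,"ry":0,"rz":0,"hand":0.025}]' 35; python3 go.py 610.5 169.6 130 -9
```

```text
clock: 8.63
position: [0.4098, 0.3039, 0.0307]
ee_rot: [-0.0, 0.035, 0.999, -0.0]
contact_force: [-0.4, -0.6, 1.9]
width: 0.055
gripper_force: 0.0
rz -0.1  dx -1.2 dy -0.3 dz -0.3 now [409.8 303.9  30.7] yang 85.9 tilt [-0. -0.] q6 -1.00 t 8.6 w 0.0550 F 0.0 [-0.4 -0.6  1.9]
clock: 9.13
position: [0.4103, 0.3047, 0.0318]
ee_rot: [0.001, 0.035, 0.999, 0.0]
contact_force: [-0.6, -1.3, 5.5]
width: 0.0307
gripper_force: 35.1
rz 5.0  dx -219.1 dy -102.0 dz -97.8 now [410.3 304.7  31.8] yang 86.0 tilt [0.002 0.001] q6 -1.00 t 9.1 w 0.0307 F 35.1 [-0.6 -1.3  5.5]
```

```bash
python3 -m pendant '[{"dx":0,"dy":0,"dz":-0.004,"rx":0,"ry":0,"rz":0,"hand":0.025},{"dx":0,"dy":0,"dz":-0.015,"rx":0,"ry":0,"rz":0,"hand":0.025},{"dx":0,"dy":0,"dz":-0.03,"rx":0,"ry":0,"rz":0,"hand":0.025},{"dx":0,"dy":0,"dz":-0.03,"rx":0,"ry":0,"rz":2.5,"hand":0.025},{"dx":0,"dy":0,"dz":-0.02,"rx":0,"ry":0,"rz":2.5,"hand":0.025},{"dx":-0.035,"dy":-0.017,"dz":0,"rx":0,"ry":0,"rz":0,"hand":0.025},{"dx":-0.035,"dy":-0.017,"dz":0,"rx":0,"ry":0,"rz":0,"hand":0.025},{"dx":-0.035,"dy":-0.017,"dz":0,"rx":0,"ry":0,"rz":0,"hand":0.025},{"dx":-0.035,"dy":-0.017,"dz":0,"rx":0,"ry":0,"rz":0,"hand":0.025},{"dx":-0.035,"dy":-0.017,"dz":0,"rx":0,"ry":0,"rz":0,"hand":0.025},{"dx":-0.035,"dy":-0.017,"dz":0,"rx":0,"ry":0,"rz":0,"hand":0.025},{"dx":0,"dy":0,"dz":0,"rx":0,"ry":0,"rz":0,"hand":0.025}]'; python3 -m pendant '[{"dx":0,"dy":0,"dz":0,"rx":0,"ry":0,"rz":0,"hand":0.025},{"dx":0,"dy":0,"dz":0,"rx":0,"ry":0,"rz":0,"hand":0.025}]';python3 go.py 610.5 169.6 45 -9
python3 - <<'E'
from h import *
a,f=shot("top");b,g=shot("scene")
cv2.imwrite("pics/p4a.png",f);cv2.imwrite("pics/p4b.png",g)
E
```

```text
clock: 10.13
position: [0.6076, 0.1664, 0.1297]
ee_rot: [0.003, 0.081, 0.997, -0.001]
contact_force: [1.4, 1.0, 0.8]
width: 0.0305
gripper_force: 34.7
clock: 10.3
position: [0.5999, 0.1708, 0.1292]
ee_rot: [-0.001, 0.079, 0.997, 0.0]
contact_force: [-1.4, -0.4, -1.6]
width: 0.0305
gripper_force: 34.7
rz -0.0  dx -10.9 dy 0.5 dz 84.2 now [599.9 170.8 129.2] yang 81.0 tilt [-0.002  0.   ] q6 -1.25 t 10.3 w 0.0305 F 34.7 [-1.4 -0.4 -1.6]
```

```bash
python3 -m pendant '[{"dx":-0.0105,"dy":0,"dz":0.02,"rx":0,"ry":0,"rz":0,"hand":0.025},{"dx":0,"dy":0,"dz":0.03,"rx":0,"ry":0,"rz":0,"hand":0.025},{"dx":0,"dy":0,"dz":0.03,"rx":0,"ry":0,"rz":0,"hand":0.025},{"dx":0,"dy":0,"dz":0.014,"rx":0,"ry":0,"rz":0,"hand":0.025},{"dx":0,"dy":0,"dz":0,"rx":0,"ry":0,"rz":0,"hand":0.025},{"dx":0,"dy":0,"dz":0,"rx":0,"ry":0,"rz":0,"hand":0.025},{"dx":0,"dy":0,"dz":0,"rx":0,"ry":0,"rz":0,"hand":0.025}]'; python3 go.py 610.5 169.6 21 -9
python3 - <<'E'
from h import *
a,f=shot("top");b,g=shot("scene")
cv2.imwrite("pics/p4.png",np.hstack([cv2.resize(f[130:185,195:245],(400,440),interpolation=2),cv2.resize(g[210:265,265:315],(400,440),interpolation=2)]))
E
```

```text
clock: 10.98
position: [0.6117, 0.17, 0.0372]
ee_rot: [0.001, 0.078, 0.997, 0.0]
contact_force: [0.1, 0.5, -0.1]
width: 0.0306
gripper_force: 34.7
rz 0.1  dx 1.2 dy -0.6 dz 16.2 now [611.7 170.   37.2] yang 81.1 tilt [0.002 0.001] q6 -1.25 t 11.0 w 0.0306 F 34.7 [ 0.1  0.5 -0.1]
```

View pics/p4.png

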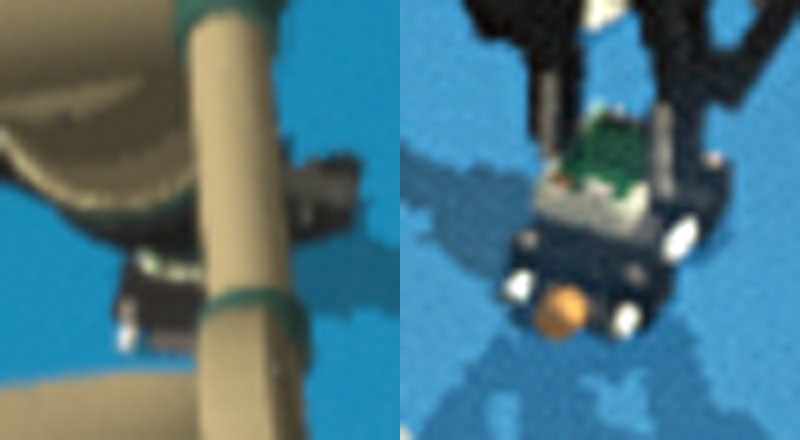

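The picture shows the board held level above the holder. Its +x end edge in the scene crop runs from about (540,205) to (642,235). I check that end against the expected board centre + 25 mm.

Run:
```python
from h import *
b,g=shot("scene")
P=lambda *q:(np.array(q)+.5)/8-.5+np.array((265-50,210))
bt=plane(b,P((540,207),(642,236)),.0337); tp=plane(b,P((537,176),(648,206)),.0437)
e=np.array([np.cos(np.radians(-9)),np.sin(np.radians(-9))])
for n,q in(("bot",bt),("top",tp)): print(n,(q*1000).round(1),"along from TCP",((q-[.6117,.17])@e*1000).round(1))
# lip +x of holder: white pins are no help; dark lip top edge
print("knob",plane(b,P((562,313)),.013)*1000)
```

```text
bot [[633.  151.9]
 [637.9 187.3]] along from TCP [23.9 23.2]
top [[629.8 149.8]
 [634.5 188.1]] along from TCP [21.  19.7]
knob [[658.96388103 166.52259256]]
```

```bash
python3 -m pendant '[{"dx":0,"dy":0,"dz":0.006,"rx":0,"ry":0,"rz":0,"hand":0.025},{"dx":0,"dy":0,"dz":0.005,"rx":0,"ry":0,"rz":0,"hand":0.025},{"dx":0,"dy":0,"dz":0.002,"rx":0,"ry":0,"rz":0,"hand":0.025},{"dx":0,"dy":0,"dz":0.001,"rx":0,"ry":0,"rz":0,"hand":0.025},{"dx":0,"dy":0,"dz":0,"rx":0,"ry":0,"rz":0,"hand":0.025}]'; python3 -m pendant '[{"dx":0,"dy":0,"dz":0.001,"rx":0,"ry":0,"rz":0,"hand":0.025},{"dx":0,"dy":0,"dz":0,"rx":0,"ry":0,"rz":0,"hand":0.025}]';python3 -m pendant '[{"dx":0,"dy":0,"dz":0.001,"rx":0,"ry":0,"rz":0,"hand":0.025},{"dx":0,"dy":0,"dz":0,"rx":0,"ry":0,"rz":0,"hand":0.025}]'
```

```text
clock: 11.55
position: [0.6109, 0.169, 0.0213]
ee_rot: [-0.0, 0.079, 0.997, -0.0]
contact_force: [0.6, 0.3, -0.9]
width: 0.0309
gripper_force: 34.7
clock: 11.72
position: [0.6113, 0.1691, 0.021]
ee_rot: [0.0, 0.079, 0.997, 0.0]
contact_force: [-1.2, 0.5, -0.5]
width: 0.0307
gripper_force: 34.7
clock: 11.88
position: [0.6114, 0.1691, 0.0209]
ee_rot: [0.0, 0.079, 0.997, 0.0]
contact_force: [-2.3, 0.4, 6.3]
width: 0.0306
gripper_force: 35.3
```

```bash
python3 -m pendant '[{"dx":0,"dy":0,"dz":0,"rx":0,"ry":0,"rz":0,"hand":0.05},{"dx":0,"dy":0,"dz":0,"rx":0,"ry":0,"rz":0,"hand":0.05},{"dx":0,"dy":0,"dz":0,"rx":0,"ry":0,"rz":0,"hand":0.05},{"dx":0,"dy":0,"dz":-0.02,"rx":0,"ry":0,"rz":0,"hand":0.05},{"dx":0,"dy":0,"dz":-0.04,"rx":0,"ry":0,"rz":0,"hand":0.06},{"dx":0,"dy":0,"dz":-0.035,"rx":0,"ry":0,"rz":0,"hand":0.06},{"dx":0.035,"dy":-0.01,"dz":0,"rx":0,"ry":0,"rz":-3,"hand":0.06},{"dx":0.04,"dy":-0.01,"dz":0,"rx":0,"ry":0,"rz":-3,"hand":0.06},{"dx":0.04,"dy":-0.01,"dz":0,"rx":0,"ry":0,"rz":0,"hand":0.06},{"dx":0.04,"dy":-0.01,"dz":0,"rx":0,"ry":0,"rz":0,"hand":0.06},{"dx":0.04,"dy":-0.01,"dz":0,"rx":0,"ry":0,"rz":0,"hand":0.06}]';python3 go.py 415 300 90 -2
python3 - <<'E'
from h import *
im,f=shot("top");b,g=shot("scene")
cv2.imwrite("pics/a_top.png",f)
up=lambda a,k:cv2.resize(a,None,fx=k,fy=k,interpolation=2)
cv2.imwrite("pics/p5.png",np.hstack([up(f[137:182,200:240],6.5),up(f[200:245,156:196],6.5),up(f[195:240,359:399],6.5)]))
E
```

```text
clock: 12.8
position: [0.4108, 0.135, 0.1145]
ee_rot: [-0.0, 0.026, 1.0, 0.0]
contact_force: [-0.1, -0.8, 0.4]
width: 0.0599
gripper_force: 0.0
rz -1.0  dx 1.6 dy 165.0 dz 24.5 now [410.8 135.  114.5] yang 87.0 tilt [-0.  0.] q6 -1.36 t 12.8 w 0.0599 F 0.0 [-0.1 -0.8  0.4]
```

View pics/p5.png

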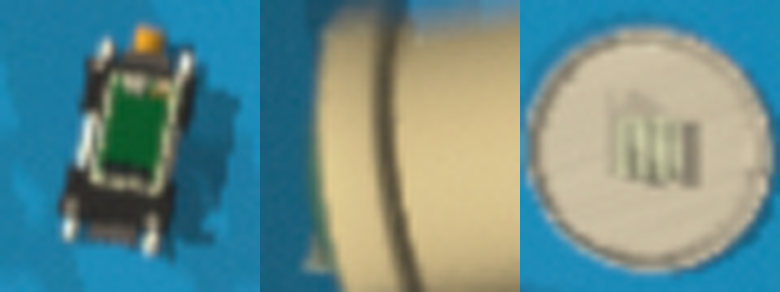

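The crops show the sink near the dish centre, with about 3 mm offset, and the board flat between the holder lips. The sled is next, at about (414,299.5), which I get from the dark outline in the earlier crop. The fingertips must stay above the lips at z 13 mm.

```bash
python3 -m pendant '[{"dx":0,"dy":0.04,"dz":0.01,"rx":0,"ry":0,"rz":-0.5,"hand":0.062},{"dx":0,"dy":0.04,"dz":0.01,"rx":0,"ry":0,"rz":0,"hand":0.062},{"dx":0,"dy":0.04,"dz":0.01,"rx":0,"ry":0,"rz":0,"hand":0.062},{"dx":0,"dy":0.04,"dz":0,"rx":0,"ry":0,"rz":0,"hand":0.062},{"dx":-0.002,"dy":0.004,"dz":0,"rx":0,"ry":0,"rz":0,"hand":0.062},{"dx":0,"dy":0,"dz":0,"rx":0,"ry":0,"rz":0,"hand":0.062},{"dx":0,"dy":0,"dz":0,"rx":0,"ry":0,"rz":0,"hand":0.062},{"dx":0,"dy":0,"dz":0,"rx":0,"ry":0,"rz":0,"hand":0.062}]';python3 go.py 414 299.5 17 -3
```

```text
clock: 13.57
position: [0.4221, 0.2979, 0.0847]
ee_rot: [-0.0, 0.022, 1.0, -0.0]
contact_force: [-0.2, -0.7, 0.3]
width: 0.0621
gripper_force: 0.0
rz 0.5  dx 8.1 dy 1.2 dz 67.7 now [422.1 297.9  84.7] yang 87.5 tilt [-0.001 -0.001] q6 -1.05 t 13.6 w 0.0621 F 0.0 [-0.2 -0.7  0.3]
```

```bash
python3 -m pendant '[{"dx":0.008,"dy":0.0015,"dz":0.02,"rx":0,"ry":0,"rz":0.5,"hand":0.062},{"dx":0,"dy":0,"dz":0.02,"rx":0,"ry":0,"rz":0,"hand":0.062},{"dx":0,"dy":0,"dz":0.015,"rx":0,"ry":0,"rz":0,"hand":0.062},{"dx":0,"dy":0,"dz":0.008,"rx":0,"ry":0,"rz":0,"hand":0.062},{"dx":0,"dy":0,"dz":0.0035,"rx":0,"ry":0,"rz":0,"hand":0.062},{"dx":0,"dy":0,"dz":0,"rx":0,"ry":0,"rz":0,"hand":0.062},{"dx":0,"dy":0,"dz":0,"rx":0,"ry":0,"rz":0,"hand":0.062}]';python3 go.py 414 299.5 17 -3
```

```text
clock: 14.15
position: [0.4151, 0.3006, 0.0189]
ee_rot: [0.0, 0.027, 1.0, 0.0]
contact_force: [0.3, 0.5, -0.5]
width: 0.062
gripper_force: 0.0
rz -0.1  dx 1.1 dy -1.2 dz 1.9 now [415.1 300.6  18.9] yang 86.9 tilt [0.001 0.   ] q6 -1.03 t 14.2 w 0.0620 F 0.0 [ 0.3  0.5 -0.5]
```

```bash
python3 -m pendant '[{"dx":0.0005,"dy":0,"dz":0.0015,"rx":0,"ry":0,"rz":0,"hand":0.035},{"dx":0,"dy":0,"dz":0,"rx":0,"ry":0,"rz":0,"hand":0.035},{"dx":0,"dy":0,"dz":0,"rx":0,"ry":0,"rz":0,"hand":0.035},{"dx":0,"dy":0,"dz":0,"rx":0,"ry":0,"rz":0,"hand":0.035},{"dx":0,"dy":0,"dz":0,"rx":0,"ry":0,"rz":0,"hand":0.035},{"dx":0,"dy":0,"dz":0,"rx":0,"ry":0,"rz":0,"hand":0.035}]' 50;python3 go.py 630.5 -169 130 -10.5
```

```text
clock: 14.65
position: [0.4148, 0.3016, 0.018]
ee_rot: [0.001, 0.026, 1.0, 0.001]
contact_force: [-0.5, 0.2, 6.3]
width: 0.039
gripper_force: 50.5
rz 7.5  dx -298.1 dy -423.2 dz -112.0 now [414.8 301.6  18. ] yang 87.0 tilt [0.002 0.001] q6 -1.03 t 14.7 w 0.0390 F 50.5 [-0.5  0.2  6.3]
```

```bash
python3 -m pendant '[{"dx":0,"dy":0,"dz":-0.003,"rx":0,"ry":0,"rz":0,"hand":0.035},{"dx":0,"dy":0,"dz":-0.01,"rx":0,"ry":0,"rz":0,"hand":0.035},{"dx":0,"dy":0,"dz":-0.02,"rx":0,"ry":0,"rz":0,"hand":0.035},{"dx":0,"dy":0,"dz":-0.02,"rx":0,"ry":0,"rz":0,"hand":0.035},{"dx":0,"dy":0,"dz":-0.02,"rx":0,"ry":0,"rz":2.5,"hand":0.035},{"dx":0,"dy":0,"dz":-0.02,"rx":0,"ry":0,"rz":2.5,"hand":0.035},{"dx":0,"dy":0,"dz":-0.019,"rx":0,"ry":0,"rz":2.5,"hand":0.035},{"dx":0,"dy":0,"dz":0,"rx":0,"ry":0,"rz":0,"hand":0.035}]';python3 go.py 630.5 -169 130 -10.5; python3 -m pendant '[{"dx":-0.015,"dy":-0.022,"dz":0,"rx":0,"ry":0,"rz":0,"hand":0.035},{"dx":-0.021,"dy":-0.03,"dz":0,"rx":0,"ry":0,"rz":0,"hand":0.035},{"dx":-0.021,"dy":-0.03,"dz":0,"rx":0,"ry":0,"rz":0,"hand":0.035},{"dx":-0.021,"dy":-0.03,"dz":0,"rx":0,"ry":0,"rz":0,"hand":0.035},{"dx":-0.021,"dy":-0.03,"dz":0,"rx":0,"ry":0,"rz":0,"hand":0.035},{"dx":-0.021,"dy":-0.03,"dz":0,"rx":0,"ry":0,"rz":0,"hand":0.035},{"dx":-0.021,"dy":-0.03,"dz":0,"rx":0,"ry":0,"rz":0,"hand":0.035},{"dx":-0.021,"dy":-0.03,"dz":0,"rx":0,"ry":0,"rz":0,"hand":0.035},{"dx":-0.021,"dy":-0.03,"dz":0,"rx":0,"ry":0,"rz":0,"hand":0.035},{"dx":-0.021,"dy":-0.03,"dz":0,"rx":0,"ry":0,"rz":0,"hand":0.035},{"dx":-0.021,"dy":-0.03,"dz":0,"rx":0,"ry":0,"rz":0,"hand":0.035},{"dx":-0.021,"dy":-0.03,"dz":0,"rx":0,"ry":0,"rz":0,"hand":0.035}]'; python3 -m pendant '[{"dx":-0.021,"dy":-0.03,"dz":0,"rx":0,"ry":0,"rz":0,"hand":0.035},{"dx":-0.015,"dy":-0.02,"dz":0,"rx":0,"ry":0,"rz":0,"hand":0.035},{"dx":0,"dy":0,"dz":0,"rx":0,"ry":0,"rz":0,"hand":0.035},{"dx":0,"dy":0,"dz":0,"rx":0,"ry":0,"rz":0,"hand":0.035},{"dx":0,"dy":0,"dz":0,"rx":0,"ry":0,"rz":0,"hand":0.035}]';python3 go.py 630.5 -169 40 -10.5
```

```text
clock: 15.32
position: [0.4161, 0.3022, 0.1329]
ee_rot: [0.003, 0.092, 0.996, 0.002]
contact_force: [0.7, -0.4, -1.1]
width: 0.039
gripper_force: 50.6
rz -0.0  dx -296.7 dy -424.2 dz 2.7 now [416.1 302.2 132.9] yang 79.5 tilt [0.007 0.004] q6 -0.89 t 15.3 w 0.0390 F 50.6 [ 0.7 -0.4 -1.1]
clock: 16.32
position: [0.5912, -0.0916, 0.1278]
ee_rot: [-0.001, 0.091, 0.996, 0.0]
contact_force: [0.4, -0.0, -1.3]
width: 0.0391
gripper_force: 50.7
clock: 16.73
position: [0.6166, -0.145, 0.1277]
ee_rot: [-0.001, 0.091, 0.996, 0.001]
contact_force: [0.1, -0.4, -0.9]
width: 0.0393
gripper_force: 50.7
rz 0.0  dx -18.3 dy -21.2 dz 87.6 now [ 616.6 -145.   127.7] yang 79.5 tilt [-0.003  0.002] q6 -1.73 t 16.7 w 0.0393 F 50.7 [ 0.1 -0.4 -0.9]
```

```bash
python3 -m pendant '[{"dx":-0.009,"dy":-0.0105,"dz":0.01,"rx":0,"ry":0,"rz":0,"hand":0.035},{"dx":-0.009,"dy":-0.0105,"dz":0.01,"rx":0,"ry":0,"rz":0,"hand":0.035},{"dx":0,"dy":0,"dz":0.02,"rx":0,"ry":0,"rz":0,"hand":0.035},{"dx":0,"dy":0,"dz":0.02,"rx":0,"ry":0,"rz":0,"hand":0.035},{"dx":0,"dy":0,"dz":0.015,"rx":0,"ry":0,"rz":0,"hand":0.035},{"dx":0,"dy":0,"dz":0.005,"rx":0,"ry":0,"rz":0,"hand":0.035},{"dx":0,"dy":0,"dz":0,"rx":0,"ry":0,"rz":0,"hand":0.035},{"dx":0,"dy":0,"dz":0,"rx":0,"ry":0,"rz":0,"hand":0.035},{"dx":0,"dy":0,"dz":0,"rx":0,"ry":0,"rz":0,"hand":0.035}]';python3 go.py 631 -169 27 -10.5
```

```text
clock: 17.48
position: [0.6328, -0.17, 0.0497]
ee_rot: [0.001, 0.091, 0.996, -0.0]
contact_force: [1.2, -0.0, -1.0]
width: 0.0391
gripper_force: 50.7
rz 0.0  dx 2.0 dy 0.7 dz 22.7 now [ 632.8 -170.    49.7] yang 79.5 tilt [ 0.002 -0.001] q6 -1.76 t 17.5 w 0.0391 F 50.7 [ 1.2 -0.  -1. ]
```

```bash
python3 -m pendant '[{"dx":0.0015,"dy":0.0005,"dz":0.01,"rx":0,"ry":0,"rz":0,"hand":0.035},{"dx":0,"dy":0,"dz":0.005,"rx":0,"ry":0,"rz":0,"hand":0.035},{"dx":0,"dy":0,"dz":0.003,"rx":0,"ry":0,"rz":0,"hand":0.035},{"dx":0,"dy":0,"dz":0,"rx":0,"ry":0,"rz":0,"hand":0.035}]';python3 -m pendant '[{"dx":0,"dy":0,"dz":0.002,"rx":0,"ry":0,"rz":0,"hand":0.035},{"dx":0,"dy":0,"dz":0.001,"rx":0,"ry":0,"rz":0,"hand":0.035},{"dx":0,"dy":0,"dz":0,"rx":0,"ry":0,"rz":0,"hand":0.035}]';python3 -m pendant '[{"dx":0,"dy":0,"dz":0.001,"rx":0,"ry":0,"rz":0,"hand":0.035},{"dx":0,"dy":0,"dz":0,"rx":0,"ry":0,"rz":0,"hand":0.035}]';python3 -m pendant '[{"dx":0,"dy":0,"dz":0.001,"rx":0,"ry":0,"rz":0,"hand":0.035},{"dx":0,"dy":0,"dz":0,"rx":0,"ry":0,"rz":0,"hand":0.035}]'
```

```text
clock: 17.82
position: [0.6296, -0.1686, 0.0299]
ee_rot: [-0.001, 0.092, 0.996, 0.0]
contact_force: [-0.3, -0.2, -1.7]
width: 0.0392
gripper_force: 50.7
clock: 18.07
position: [0.6304, -0.1689, 0.0277]
ee_rot: [-0.0, 0.092, 0.996, 0.0]
contact_force: [0.2, -0.4, -1.5]
width: 0.0392
gripper_force: 50.7
clock: 18.23
position: [0.6306, -0.169, 0.0271]
ee_rot: [0.0, 0.092, 0.996, -0.0]
contact_force: [-0.2, -0.1, 0.4]
width: 0.0391
gripper_force: 50.8
clock: 18.4
position: [0.6306, -0.169, 0.027]
ee_rot: [0.0, 0.092, 0.996, -0.0]
contact_force: [-2.4, 0.6, 6.0]
width: 0.0393
gripper_force: 51.4
```

```bash
python3 -m pendant '[{"dx":0,"dy":0,"dz":0,"rx":0,"ry":0,"rz":0,"hand":0.055},{"dx":0,"dy":0,"dz":0,"rx":0,"ry":0,"rz":0,"hand":0.055},{"dx":0,"dy":0,"dz":0,"rx":0,"ry":0,"rz":0,"hand":0.055},{"dx":0,"dy":0,"dz":-0.015,"rx":0,"ry":0,"rz":0,"hand":0.055},{"dx":0,"dy":0,"dz":-0.04,"rx":0,"ry":0,"rz":0,"hand":0.055},{"dx":0,"dy":0,"dz":-0.04,"rx":0,"ry":0,"rz":0,"hand":0.055},{"dx":0.033,"dy":0.012,"dz":0,"rx":0,"ry":0,"rz":-2,"hand":0.08},{"dx":0.033,"dy":0.012,"dz":0,"rx":0,"ry":0,"rz":-2,"hand":0.08},{"dx":0.033,"dy":0.012,"dz":0,"rx":0,"ry":0,"rz":-2,"hand":0.08},{"dx":0.033,"dy":0.012,"dz":0,"rx":0,"ry":0,"rz":-2,"hand":0.08},{"dx":0.033,"dy":0.012,"dz":0,"rx":0,"ry":0,"rz":0,"hand":0.08},{"dx":0.033,"dy":0.012,"dz":0,"rx":0,"ry":0,"rz":0,"hand":0.08}]'
python3 - <<'E'
from h import *
im,f=shot("top"); cv2.imwrite("pics/t6.png",f); g=f.max(2); m=mask(f)
c=blob(m,176,223)
for z in(.003,.013,.025): print("chassis",z,*rect(plane(im,c,z)))
# sled in bay: profile along charger axes: dark->grey gaps; centroid of bright (cells) in bay
u=np.array([np.cos(np.radians(-10.5)),np.sin(np.radians(-10.5))]);v=np.array([-u[1],u[0]])
yy,xx=np.mgrid[115:180,310:365]; P=plane(im,np.c_[xx.ravel(),yy.ravel()],.033)*1000-[630.5,-169]
a,b=P@u,P@v; val=g[115:180,310:365].ravel()
print("along",[(k,int(np.median(val[(abs(a-k)<2)&(abs(b)<14)]))) for k in range(-68,69,4)])
print("across",[(k,int(np.median(val[(abs(b-k)<2)&(abs(a)<10)]))) for k in range(-40,41,4)])
E
python3 go.py 415 300 80 -2
```

```text
clock: 19.4
position: [0.4394, -0.0765, 0.1206]
ee_rot: [0.0, 0.022, 1.0, 0.0]
contact_force: [0.2, 0.3, 0.2]
width: 0.0799
gripper_force: 0.0
chassis 0.003 [416.7 302.7] [113.5  66.4] 178.3
chassis 0.013 [416.7 300.3] [112.4  65.7] 178.3
chassis 0.025 [416.6 297.3] [111.1  65. ] 178.3
along [(-68, 181), (-64, 180), (-60, 137), (-56, 108), (-52, 128), (-48, 81), (-44, 63), (-40, 63), (-36, 75), (-32, 160), (-28, 181), (-24, 139), (-20, 59), (-16, 72), (-12, 157), (-8, 176), (-4, 175), (0, 189), (4, 181), (8, 175), (12, 144), (16, 58), (20, 74), (24, 156), (28, 175), (32, 118), (36, 62), (40, 73), (44, 120), (48, 125), (52, 61), (56, 28), (60, 66), (64, 119), (68, 138)]
across [(-40, 121), (-36, 120), (-32, 113), (-28, 93), (-24, 65), (-20, 79), (-16, 135), (-12, 186), (-8, 200), (-4, 164), (0, 98), (4, 158), (8, 193), (12, 188), (16, 96), (20, 35), (24, 28), (28, 81), (32, 134), (36, 127), (40, 157)]
rz -0.5  dx 27.2 dy 371.7 dz 41.3 now [429.7 -72.6 119.4] yang 87.5 tilt [-0.012  0.005] q6 -1.86 t 19.4 w 0.0796 F 0.0 [-7.1  2.1 -1.1]
```

The sled sits centred in the bay: strap dips at -19 and +17 mm, cell valley at 0 across. The chassis hasn't moved, at (416,299.5), -2°.

```bash
python3 -m pendant '[{"dx":0.003,"dy":0.038,"dz":0.004,"rx":0,"ry":0,"rz":-0.5,"hand":0.074},{"dx":0.003,"dy":0.038,"dz":0.004,"rx":0,"ry":0,"rz":0,"hand":0.074},{"dx":0.003,"dy":0.038,"dz":0.004,"rx":0,"ry":0,"rz":0,"hand":0.074},{"dx":0.003,"dy":0.038,"dz":0.004,"rx":0,"ry":0,"rz":0,"hand":0.074},{"dx":0.003,"dy":0.038,"dz":0.004,"rx":0,"ry":0,"rz":0,"hand":0.074},{"dx":0.003,"dy":0.038,"dz":0.004,"rx":0,"ry":0,"rz":0,"hand":0.074},{"dx":0.003,"dy":0.038,"dz":0.004,"rx":0,"ry":0,"rz":0,"hand":0.074},{"dx":0.003,"dy":0.038,"dz":0.004,"rx":0,"ry":0,"rz":0,"hand":0.074},{"dx":0.003,"dy":0.038,"dz":0.004,"rx":0,"ry":0,"rz":0,"hand":0.074},{"dx":0,"dy":0.03,"dz":0.004,"rx":0,"ry":0,"rz":0,"hand":0.074},{"dx":0,"dy":0,"dz":0,"rx":0,"ry":0,"rz":0,"hand":0.074},{"dx":0,"dy":0,"dz":0,"rx":0,"ry":0,"rz":0,"hand":0.074}]'; python3 -m pendant '[{"dx":0,"dy":0,"dz":0,"rx":0,"ry":0,"rz":0,"hand":0.074},{"dx":0,"dy":0,"dz":0,"rx":0,"ry":0,"rz":0,"hand":0.074}]';python3 go.py 416 300 10 -2
```

```text
clock: 20.45
position: [0.4272, 0.2969, 0.0803]
ee_rot: [-0.0, 0.016, 1.0, -0.0]
contact_force: [-0.2, -0.4, 0.9]
width: 0.0742
gripper_force: 0.0
clock: 20.62
position: [0.4273, 0.2944, 0.0808]
ee_rot: [-0.0, 0.018, 1.0, -0.0]
contact_force: [0.1, -0.3, 0.9]
width: 0.0738
gripper_force: 0.0
rz -0.1  dx 11.4 dy 5.3 dz 70.8 now [427.3 294.4  80.8] yang 87.9 tilt [-0.    -0.001] q6 -1.07 t 20.6 w 0.0738 F 0.0 [ 0.1 -0.3  0.9]
```

```bash
python3 -m pendant '[{"dx":0.0115,"dy":0.005,"dz":0.01,"rx":0,"ry":0,"rz":0,"hand":0.074},{"dx":0,"dy":0,"dz":0.02,"rx":0,"ry":0,"rz":0,"hand":0.074},{"dx":0,"dy":0,"dz":0.02,"rx":0,"ry":0,"rz":0,"hand":0.074},{"dx":0,"dy":0,"dz":0,"rx":0,"ry":0,"rz":0,"hand":0.074},{"dx":0,"dy":0,"dz":0,"rx":0,"ry":0,"rz":0,"hand":0.074},{"dx":0,"dy":0,"dz":0,"rx":0,"ry":0,"rz":0,"hand":0.074}]';python3 go.py 416 300 10 -2
```

```text
clock: 21.12
position: [0.417, 0.3004, 0.0317]
ee_rot: [0.001, 0.018, 1.0, 0.0]
contact_force: [-0.5, -0.2, 0.2]
width: 0.0738
gripper_force: 0.0
rz -0.1  dx 1.0 dy -0.5 dz 21.7 now [417.  300.4  31.7] yang 87.9 tilt [0.001 0.001] q6 -1.05 t 21.1 w 0.0738 F 0.0 [-0.5 -0.2  0.2]
```

```bash
python3 -m pendant '[{"dx":0.001,"dy":0,"dz":0.01,"rx":0,"ry":0,"rz":0,"hand":0.074},{"dx":0,"dy":0,"dz":0.008,"rx":0,"ry":0,"rz":0,"hand":0.072},{"dx":0,"dy":0,"dz":0.003,"rx":0,"ry":0,"rz":0,"hand":0.07},{"dx":0,"dy":0,"dz":0.001,"rx":0,"ry":0,"rz":0,"hand":0.07},{"dx":0,"dy":0,"dz":0,"rx":0,"ry":0,"rz":0,"hand":0.07}]';python3 -m pendant '[{"dx":0,"dy":0,"dz":0.001,"rx":0,"ry":0,"rz":0,"hand":0.07},{"dx":0,"dy":0,"dz":0.001,"rx":0,"ry":0,"rz":0,"hand":0.07},{"dx":0,"dy":0,"dz":0,"rx":0,"ry":0,"rz":0,"hand":0.07}]'
```

```text
clock: 21.53
position: [0.4152, 0.3009, 0.0089]
ee_rot: [0.0, 0.018, 1.0, 0.0]
contact_force: [-0.5, 0.6, -0.3]
width: 0.07
gripper_force: 0.0
clock: 21.78
position: [0.4152, 0.301, 0.0069]
ee_rot: [0.0, 0.018, 1.0, 0.0]
contact_force: [-0.6, -0.5, -0.3]
width: 0.0698
gripper_force: 0.0
```

```bash
python3 -m pendant '[{"dx":0,"dy":0,"dz":0.0015,"rx":0,"ry":0,"rz":0,"hand":0.07},{"dx":0,"dy":0,"dz":0,"rx":0,"ry":0,"rz":0,"hand":0.07}]'; python3 -m pendant '[{"dx":0,"dy":0,"dz":0,"rx":0,"ry":0,"rz":0,"hand":0.052},{"dx":0,"dy":0,"dz":0,"rx":0,"ry":0,"rz":0,"hand":0.052},{"dx":0,"dy":0,"dz":0,"rx":0,"ry":0,"rz":0,"hand":0.052},{"dx":0,"dy":0,"dz":0,"rx":0,"ry":0,"rz":0,"hand":0.052},{"dx":0,"dy":0,"dz":0,"rx":0,"ry":0,"rz":0,"hand":0.052},{"dx":0,"dy":0,"dz":0,"rx":0,"ry":0,"rz":0,"hand":0.052}]' 60; python3 -m pendant '[{"dx":0,"dy":0,"dz":-0.004,"rx":0,"ry":0,"rz":0,"hand":0.052},{"dx":0,"dy":0,"dz":-0.004,"rx":0,"ry":0,"rz":0,"hand":0.052},{"dx":0,"dy":0,"dz":0,"rx":0,"ry":0,"rz":0,"hand":0.052}]'; python3 go.py 446 -19.4 130 0
```

```text
clock: 21.95
position: [0.415, 0.3009, 0.0052]
ee_rot: [-0.0, 0.018, 1.0, 0.0]
contact_force: [0.2, -0.7, 1.1]
width: 0.07
gripper_force: 0.0
clock: 22.45
position: [0.4151, 0.3012, 0.0062]
ee_rot: [0.0, 0.018, 1.0, 0.0]
contact_force: [-2.4, -0.2, 7.6]
width: 0.0572
gripper_force: 62.1
clock: 22.7
position: [0.4154, 0.3011, 0.0139]
ee_rot: [0.0, 0.018, 1.0, 0.0]
contact_force: [0.1, -0.0, -1.1]
width: 0.0566
gripper_force: 63.8
rz -2.0  dx -30.7 dy -320.4 dz -116.2 now [415.4 301.1  13.9] yang 88.0 tilt [0.001 0.001] q6 -1.04 t 22.7 w 0.0566 F 63.8 [ 0.1 -0.  -1.1]
```

```bash
python3 -m pendant '[{"dx":0,"dy":0,"dz":-0.015,"rx":0,"ry":0,"rz":0,"hand":0.052},{"dx":0,"dy":0,"dz":-0.025,"rx":0,"ry":0,"rz":-1,"hand":0.052},{"dx":0,"dy":0,"dz":-0.025,"rx":0,"ry":0,"rz":-1,"hand":0.052},{"dx":0,"dy":0,"dz":-0.015,"rx":0,"ry":0,"rz":0,"hand":0.052},{"dx":-0.003,"dy":-0.02,"dz":0,"rx":0,"ry":0,"rz":0,"hand":0.052},{"dx":-0.004,"dy":-0.035,"dz":0,"rx":0,"ry":0,"rz":0,"hand":0.052},{"dx":-0.004,"dy":-0.035,"dz":0,"rx":0,"ry":0,"rz":0,"hand":0.052},{"dx":-0.004,"dy":-0.035,"dz":0,"rx":0,"ry":0,"rz":0,"hand":0.052},{"dx":-0.004,"dy":-0.035,"dz":0,"rx":0,"ry":0,"rz":0,"hand":0.052},{"dx":-0.004,"dy":-0.035,"dz":0,"rx":0,"ry":0,"rz":0,"hand":0.052},{"dx":-0.004,"dy":-0.035,"dz":0,"rx":0,"ry":0,"rz":0,"hand":0.052},{"dx":-0.004,"dy":-0.035,"dz":0,"rx":0,"ry":0,"rz":0,"hand":0.052}]'; python3 -m pendant '[{"dx":0,"dy":-0.035,"dz":0,"rx":0,"ry":0,"rz":0,"hand":0.052},{"dx":0,"dy":-0.02,"dz":0,"rx":0,"ry":0,"rz":0,"hand":0.052},{"dx":0,"dy":0,"dz":0,"rx":0,"ry":0,"rz":0,"hand":0.052},{"dx":0,"dy":0,"dz":0,"rx":0,"ry":0,"rz":0,"hand":0.052},{"dx":0,"dy":0,"dz":0,"rx":0,"ry":0,"rz":0,"hand":0.052}]';python3 go.py 445 -19.4 14 0
```

```text
clock: 23.7
position: [0.4457, 0.0343, 0.0932]
ee_rot: [-0.0, 0.0, 1.0, 0.0]
contact_force: [0.4, -1.0, -1.5]
width: 0.0565
gripper_force: 64.3
clock: 24.12
position: [0.4456, -0.0186, 0.0931]
ee_rot: [-0.0, 0.0, 1.0, 0.0]
contact_force: [-0.3, 0.2, -1.3]
width: 0.0564
gripper_force: 64.3
rz -0.0  dx 0.6 dy -0.9 dz 79.1 now [445.6 -18.6  93.1] yang 90.0 tilt [-0.001  0.001] q6 -1.77 t 24.1 w 0.0564 F 64.3 [-0.3  0.2 -1.3]
```

```bash
python3 -m pendant '[{"dx":0,"dy":-0.0005,"dz":0.02,"rx":0,"ry":0,"rz":0,"hand":0.052},{"dx":0,"dy":0,"dz":0.025,"rx":0,"ry":0,"rz":0,"hand":0.052},{"dx":0,"dy":0,"dz":0.018,"rx":0,"ry":0,"rz":0,"hand":0.052},{"dx":0,"dy":0,"dz":0.008,"rx":0,"ry":0,"rz":0,"hand":0.052},{"dx":0,"dy":0,"dz":0.004,"rx":0,"ry":0,"rz":0,"hand":0.052},{"dx":0,"dy":0,"dz":0.002,"rx":0,"ry":0,"rz":0,"hand":0.052},{"dx":0,"dy":0,"dz":0,"rx":0,"ry":0,"rz":0,"hand":0.052}]'; python3 -m pendant '[{"dx":0,"dy":0,"dz":0.001,"rx":0,"ry":0,"rz":0,"hand":0.052},{"dx":0,"dy":0,"dz":0,"rx":0,"ry":0,"rz":0,"hand":0.052}]'; python3 -m pendant '[{"dx":0,"dy":0,"dz":0.001,"rx":0,"ry":0,"rz":0,"hand":0.052},{"dx":0,"dy":0,"dz":0,"rx":0,"ry":0,"rz":0,"hand":0.052}]'; python3 -m pendant '[{"dx":0,"dy":0,"dz":0.0005,"rx":0,"ry":0,"rz":0,"hand":0.052},{"dx":0,"dy":0,"dz":0,"rx":0,"ry":0,"rz":0,"hand":0.052}]'
```

```text
clock: 24.7
position: [0.4465, -0.0191, 0.0166]
ee_rot: [0.0, -0.0, 1.0, 0.0]
contact_force: [0.4, 0.5, -0.8]
width: 0.0565
gripper_force: 64.3
clock: 24.87
position: [0.4468, -0.0196, 0.016]
ee_rot: [0.001, -0.0, 1.0, -0.0]
contact_force: [-0.0, -0.4, -1.2]
width: 0.0563
gripper_force: 64.3
clock: 25.03
position: [0.4463, -0.0197, 0.0147]
ee_rot: [0.0, 0.0, 1.0, -0.0]
contact_force: [-0.4, -0.9, -1.7]
width: 0.0565
gripper_force: 64.3
clock: 25.2
position: [0.4463, -0.0197, 0.0143]
ee_rot: [0.0, 0.0, 1.0, -0.0]
contact_force: [-1.9, 0.1, 4.6]
width: 0.057
gripper_force: 65.5
```

Contact is at the expected height. I release, rise, and back the arm off toward +y so every target is in view.

```bash
python3 -m pendant '[{"dx":0,"dy":0,"dz":0,"rx":0,"ry":0,"rz":0,"hand":0.075},{"dx":0,"dy":0,"dz":0,"rx":0,"ry":0,"rz":0,"hand":0.078},{"dx":0,"dy":0,"dz":0,"rx":0,"ry":0,"rz":0,"hand":0.078},{"dx":0,"dy":0,"dz":-0.01,"rx":0,"ry":0,"rz":0,"hand":0.078},{"dx":0,"dy":0,"dz":-0.03,"rx":0,"ry":0,"rz":0,"hand":0.078},{"dx":0,"dy":0,"dz":-0.04,"rx":0,"ry":0,"rz":0,"hand":0.078},{"dx":0,"dy":0,"dz":-0.04,"rx":0,"ry":0,"rz":0,"hand":0.078},{"dx":0.01,"dy":0.038,"dz":0,"rx":0,"ry":0,"rz":0,"hand":0.078},{"dx":0.01,"dy":0.038,"dz":0,"rx":0,"ry":0,"rz":0,"hand":0.078},{"dx":0.01,"dy":0.038,"dz":0,"rx":0,"ry":0,"rz":0,"hand":0.078},{"dx":0.01,"dy":0.038,"dz":0,"rx":0,"ry":0,"rz":0,"hand":0.078},{"dx":0.01,"dy":0.038,"dz":0,"rx":0,"ry":0,"rz":0,"hand":0.078}]'; python3 -m pendant '[{"dx":0.01,"dy":0.038,"dz":0,"rx":0,"ry":0,"rz":0,"hand":0.078},{"dx":0.01,"dy":0.038,"dz":0,"rx":0,"ry":0,"rz":0,"hand":0.078},{"dx":0.01,"dy":0.038,"dz":0,"rx":0,"ry":0,"rz":0,"hand":0.078},{"dx":0,"dy":0.038,"dz":0,"rx":0,"ry":0,"rz":0,"hand":0.078},{"dx":0,"dy":0.038,"dz":0,"rx":0,"ry":0,"rz":0,"hand":0.078},{"dx":0,"dy":0,"dz":0,"rx":0,"ry":0,"rz":0,"hand":0.078},{"dx":0,"dy":0,"dz":0,"rx":0,"ry":0,"rz":0,"hand":0.078},{"dx":0,"dy":0,"dz":0,"rx":0,"ry":0,"rz":0,"hand":0.078}]'
python3 - <<'E'
from h import *
a,f=shot("top")
r=lambda c:cv2.resize(c,(380,290),interpolation=2)
cv2.imwrite("pics/p6.png",np.vstack([np.hstack([r(f[190:240,250:316]),r(f[120:180,298:376])]),np.hstack([r(f[133:183,187:253]),r(f[80:260,140:420])])]))
E
```

```text
clock: 26.2
position: [0.3953, 0.1718, 0.134]
ee_rot: [0.0, 0.001, 1.0, 0.0]
contact_force: [0.4, -0.5, 0.5]
width: 0.0778
gripper_force: 0.0
clock: 26.87
position: [0.3655, 0.3598, 0.1333]
ee_rot: [-0.001, -0.0, 1.0, -0.001]
contact_force: [-1.1, -1.1, 0.4]
width: 0.0779
gripper_force: 0.0
```

View pics/p6.png

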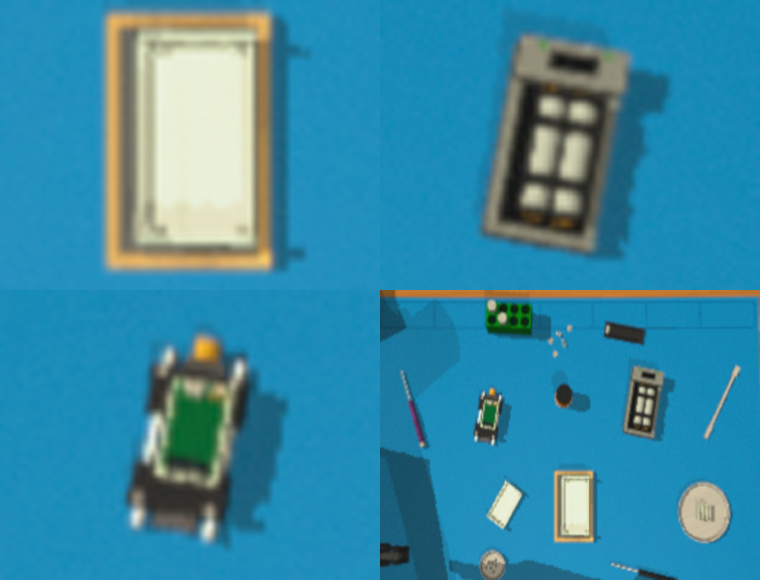

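All four parts are in place. The chassis spans x 131–257 and y 30–247 in its crop, inside the pad's 105–272 and 12–268, so it is about 3 mm off centre and square. The sled is in the bay, the board is on the ledges, the sink is in the dish, and the jar and green block haven't moved.

```bash
python3 -c "
from rig import manip
print(manip.sign_off())"
```

```text
the job is handed in; nothing more can be done
None
```

I handed the job in at about 27 s of the 128 s allowed, with all four parts set down gently in their places and the cell block and jar left where they stood; no verdict came back, so this rests on my own final camera check.

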